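# Load the wafer cleaner and run its carriage home

## Robot

A 6-joint arm with a two-finger parallel gripper is mounted at the origin on a cart in front of the work surface, level with it; the furniture and walls round the work are solid. World frame = base frame: x ahead of the robot, y to its left, z up, the work surface at z = 0. Lengths are in m, angles in rad, forces in N, time in s.
With the tool pointing down it reaches from about 0.25 to 0.8 m from the base axis. Payload 3.9 kg.
Tool frame: the origin (TCP) lies on the centre line of the jaws, within the pads' length; the fingertips stand 19 mm ahead of it and the grasp point (between the pads) is the TCP; z points along the fingers, y is the line along which they close (so a half turn about z gives the same grasp; the last joint's range is limited). The gripper opens to 85 mm and grips with 20 to 120 N. Pads are 22 mm wide; open, the fingers measure 114 mm over their backs; the gripper's body (76 mm by 85 mm) begins 54 mm behind the grasp point. The pads swing forward as they close: fully open they stand 13 mm farther back than shut.
Start: joints at [1.237, 0.26, -0.138, 1.173, 0, 1.571], TCP at [0.172, 0.496, 0.25] pointing down, gripper open.
Joint ranges: [-2.78, 2.78], [-0.83, 1.72], [-1.28, 1.37], [-1.9, 2.12], [-1.57, 1.48], [-3.14, 3.14]. Speed limits (rad/s): [2.57, 2.57, 3.14, 3.14, 3.14, 3.14].

## Interface

Orientations are given as a unit quaternion [x, y, z, w].
In Python, from plant import read_state, viewer, bot gives the robot as it stands.
- The arm moves only by the tool step_arm, never from a script. Its argument "targets" is a list that holds one entry, the list of rows, each a list of 5 numbers: the shift along the tool's x, y, z in mm, then the turn about the tool's z in degrees, then the gripper command: -1 is shut, 1 is fully open, values between are in proportion. In form: [[[x, y, z, turn, claw], ...]]. A call has 1 to 8 rows; each row shifts and turns the commanded pose from where the row before left it, along the tool's axes as they then stand; what a row does not reach is not made up. A row lasts 1/10 s, in which the tool goes at most 50 mm and 8.59 degrees, less where a joint would pass 70% of its speed; a pose out of reach is approached as far as the arm can. A call with a gripper value outside its range is refused whole. The fingers move at their own pace and stop on an object; "newtons" is the grip in N (left out, the last holds). Time passes only in rows, so rows that do not move let the fingers close. It gives the time, the measured TCP pose, the force, the opening and the grip force at its end, in the units of the state.
- read_state(): the state, without advancing time (a new reading comes with each control period).
- viewer.camera(name): name is "scene" or "top"; returns the picture (384x512x3 uint8, red, green, blue); there is no depth.
- viewer.camera_model(name): a dict with "intrinsics" (3x3 intrinsics, pixels), "cam_to_world" (4x4, takes a point from camera to world coordinates). Camera axes: x right, y down, z forward; pixel columns grow to the right and rows downward; lengths in m; the calibration is good to about 2 mm. A picture is of the moment at which its call begins. camera_model takes no time and is no camera call.
- bot.hand_in(): hands the job in; it is judged then, once.
The state is a dict: "time_s": time; "qpos": joint angles; "joint_vel": joint speeds; "tau": joint torques, N m; "tool_pos": TCP position; "ee_rot": TCP orientation; "force": force on the tool from outside, world axes, zero at the start; "ft_torque": the same for the moment, N m; "grip_width": opening from 0.0 (shut) to 1.0 (fully open); "finger_force": force on a finger pad.
Only numpy, scipy, OpenCV 4.12 (cv2) and the standard library are available. Lean on these libraries where they do the work, as an engineer would, in place of code of your own. Each camera call takes 0.05 s, during which the arm holds its last target. There are 200 camera calls.

## Task

Load every wafer carrier lying on the table into the cleaner's cassette, one to a slot and fully home behind the slot's retaining lips, wafer face up: blue-handled silicon carriers into slots marked blue, orange-handled sapphire carriers into slots marked orange. Then work the stuck carriage free of its parking catch and slide it gently, without slamming it, all the way to its end stop, so that the end plate closes the chamber. Leave the things lying about the bench alone.

Things in the scene. Friction and masses are not known exactly. Their poses are not given: they have to be found in the camera images.
- silicon_1: wafer carrier: round aluminium plate, 64 mm across, 4 mm thick, a dark silicon wafer on top, and a blue grip block 24 mm wide, 48 mm long, 8 mm high, underside flush with the plate's; 60 g. Origin: centre of the plate's underside; z up, wafer side; the grip lies along its own -x, straight-sided from x = -34 to -70 mm, then rounded off to -82. Lies on the table at the start; may be absent.
- silicon_2: wafer carrier: round aluminium plate, 64 mm across, 4 mm thick, a dark silicon wafer on top, and a blue grip block 24 mm wide, 48 mm long, 8 mm high, underside flush with the plate's; 60 g. Origin: centre of the plate's underside; z up, wafer side; the grip lies along its own -x, straight-sided from x = -34 to -70 mm, then rounded off to -82. Lies on the table at the start; may be absent.
- silicon_3: wafer carrier: round aluminium plate, 64 mm across, 4 mm thick, a dark silicon wafer on top, and a blue grip block 24 mm wide, 48 mm long, 8 mm high, underside flush with the plate's; 60 g. Origin: centre of the plate's underside; z up, wafer side; the grip lies along its own -x, straight-sided from x = -34 to -70 mm, then rounded off to -82. Lies on the table at the start; may be absent.
- sapphire_1: wafer carrier: round aluminium plate, 64 mm across, 4 mm thick, a pale sapphire wafer on top, and an orange grip block 24 mm wide, 48 mm long, 8 mm high, underside flush with the plate's; 60 g. Origin: centre of the plate's underside; z up, wafer side; the grip lies along its own -x, straight-sided from x = -34 to -70 mm, then rounded off to -82. Lies on the table at the start; may be absent.
- sapphire_2: wafer carrier: round aluminium plate, 64 mm across, 4 mm thick, a pale sapphire wafer on top, and an orange grip block 24 mm wide, 48 mm long, 8 mm high, underside flush with the plate's; 60 g. Origin: centre of the plate's underside; z up, wafer side; the grip lies along its own -x, straight-sided from x = -34 to -70 mm, then rounded off to -82. Lies on the table at the start; may be absent.
- cleaner: bench wafer cleaner, fixed: grey base 155 x 300 mm, 14 mm high; at its right (-y) end a white chamber, 155 x 120 mm, top at z = 126 mm, whose open mouth faces left (+y) at y = -95 mm in this frame. Origin: on the table, straight under the middle of the parked cassette; x away from the robot, y left along the rail; turned up to 0.1 rad.
- slot_1 (a point): slot 1 of 5 from the bottom, marked orange on the fronts of the side walls. The point is where a carrier's origin lies when fully home; axes as the cleaner's. Carriers go in level along +x, grip towards the robot. All slots: pitch 16 mm, 69 mm between side walls, 12 mm from ledge tops to the ledges above.
- slot_2 (a point): slot 2 of 5 from the bottom, marked orange on the fronts of the side walls. The point is where a carrier's origin lies when fully home; axes as the cleaner's. All slots: ledges 4 mm thick, reaching 14 mm in from each wall, begin (like the walls) at x = -32 mm from this point.
- slot_3 (a point): slot 3 of 5 from the bottom, marked blue on the fronts of the side walls. The point is where a carrier's origin lies when fully home; axes as the cleaner's. All slots: the first 10 mm of each ledge bears a lip 2 mm high, 7 mm wide, next to the wall: enter above it, then set down behind it.
- slot_4 (a point): slot 4 of 5 from the bottom, marked blue on the fronts of the side walls. The point is where a carrier's origin lies when fully home; axes as the cleaner's. All slots: a back stop touches a plate 1 mm past this point; at home the whole grip stands out in front.
- slot_5 (a point): slot 5 of 5 from the bottom, marked blue on the fronts of the side walls. The point is where a carrier's origin lies when fully home; axes as the cleaner's. Open above; the 5 mm side walls end 6 mm above this point, a tie bar behind 10 mm above.
- handle (a point): middle of the black bar handle on the carriage's white end plate: bar 10 mm square, 80 mm long along x, 33 mm clear of the plate, which is on its -y side; plate top 28 mm above the bar's middle. Moves with the carriage. Can be gripped from above or pushed.
- carriage (a joint): slide of the carriage (cassette, end plate, handle) along the cleaner's -y, m. 0: parked outside, stuck behind a sprung roller catch: about 10 N (8 to 14) to force it over, free after some 10 mm. Beyond, it runs easily (2 N) and stays. Ends at a stop hidden in the chamber, at 0.155, end plate then 2 mm off the mouth.
- petri_1: bystander: covered petri dish, 61 mm across, 13 mm high; origin: centre of its underside.
- gel_box: bystander: small black gel box, 46 x 46 x 16 mm; origin: centre of its underside.
- vial_1: bystander: glass vial with a black cap, 24 mm across, 50 mm high, standing; origin: centre of its underside.

How it is judged:
On the way, in this order (a step that is already met when the one before it is completed fails the run):
1. every carrier is home in a slot of its colour, with the carriage still outside the chamber ((distance between silicon_1 and slot_3 below 0.009 m or distance between silicon_1 and slot_4 below 0.009 m or distance between silicon_1 and slot_5 below 0.009 m) and angle between each of silicon_1, silicon_2, silicon_3, sapphire_1, sapphire_2's own z axis and vertical below 0.2 rad and (distance between silicon_2 and slot_3 below 0.009 m or distance between silicon_2 and slot_4 below 0.009 m or distance between silicon_2 and slot_5 below 0.009 m) and (distance between silicon_3 and slot_3 below 0.009 m or distance between silicon_3 and slot_4 below 0.009 m or distance between silicon_3 and slot_5 below 0.009 m) and (distance between sapphire_1 and slot_1 below 0.009 m or distance between sapphire_1 and slot_2 below 0.009 m) and (distance between sapphire_2 and slot_1 below 0.009 m or distance between sapphire_2 and slot_2 below 0.009 m) and value of joint carriage below 0.06 m), for 0.2 s.
2. the carriage is at its end stop (value of joint carriage above 0.15 m), for 0.2 s.
At the end, for the whole second after the job is handed in: Every present carrier lies face up (within 0.2 rad) within 9 mm of the home point of a slot of its own colour (blue: slots 3 to 5, orange: slots 1 and 2), at rest, and the carriage stands at its end stop (joint above 0.150 m) ((distance between silicon_1 and slot_3 below 0.009 m or distance between silicon_1 and slot_4 below 0.009 m or distance between silicon_1 and slot_5 below 0.009 m) and angle between each of silicon_1, silicon_2, silicon_3, sapphire_1, sapphire_2's own z axis and vertical below 0.2 rad and (distance between silicon_2 and slot_3 below 0.009 m or distance between silicon_2 and slot_4 below 0.009 m or distance between silicon_2 and slot_5 below 0.009 m) and (distance between silicon_3 and slot_3 below 0.009 m or distance between silicon_3 and slot_4 below 0.009 m or distance between silicon_3 and slot_5 below 0.009 m) and (distance between sapphire_1 and slot_1 below 0.009 m or distance between sapphire_1 and slot_2 below 0.009 m) and (distance between sapphire_2 and slot_1 below 0.009 m or distance between sapphire_2 and slot_2 below 0.009 m) and value of joint carriage above 0.15 m and velocity of joint carriage below 0.005 m/s and linear speed of each of silicon_1, silicon_2, silicon_3, sapphire_1, sapphire_2 below 0.02 m/s); the robot touches nothing.
It fails at once if the carriage is slammed (faster than 0.25 m/s) (velocity of joint carriage above 0.25 m/s).
It fails at once if a bystander is shifted by more than 30 mm (distance of any of petri_1, gel_box, vial_1 from where it was at the start of the episode above 0.03 m).
Of silicon_1, silicon_2, silicon_3, sapphire_1, sapphire_2 only 4 to 5 are there at a start; the rules pass over those that are not, and their reading is None.
At some moment in a run one of silicon_1, silicon_2, silicon_3, sapphire_1, sapphire_2 may be knocked a few centimetres aside while the robot is not near it.
Once in a run the grip may slacken for a moment while it holds something.
It also fails if it takes over 210 s, if anything falls off the work surface, if the arm or the gripper's body presses on something with over 40 N, if the wrist force passes 120 N, or if a joint passes its speed limit or range.

## Working session

There is one attempt and no reset: what is moved stays moved. The work goes in short steps, Python scripts to look and compute and a tool call to move; the robot and the scene stay as the last step left them, time stands still between calls to the robot, and variables do not carry over. Pictures are saved under pics/ and viewed, at most 14 in all, crops included, and the job is handed in when it is done.

Besides the shell and the picture viewer there is one more tool, called after "Request:" as name(argument=value, ...), one argument or row to a line, values as JSON. step_arm: Moves the arm, as the interface text tells. Its arguments: {"type":"object","properties":{"targets":{"type":"array","items":{"type":"array","items":{"type":"array","items":{"type":"number"}}}},"newtons":{"type":"number"}},"required":["targets"]}

```bash
ls; mkdir -p pics; python3 - <<'E'
from plant import read_state, viewer, bot
import cv2,numpy as np
for n in("scene","top"):
    im=viewer.camera(n);cv2.imwrite(f"pics/{n}0.png",im[:,:,::-1])
    m=viewer.camera_model(n);print(n,np.round(m["intrinsics"],1).tolist(),np.round(m["cam_to_world"],4).tolist())
print(read_state())
E
```

```text
pics
scene [[398.0, 0.0, 250.2], [0.0, 398.0, 182.7], [0.0, 0.0, 1.0]] [[0.642, -0.3532, 0.6805, -0.115], [-0.7666, -0.2824, 0.5767, -0.5511], [-0.0116, -0.8919, -0.4521, 0.5542], [0.0, 0.0, 0.0, 1.0]]
top [[409.7, 0.0, 251.0], [0.0, 409.7, 190.1], [0.0, 0.0, 1.0]] [[-0.0274, -0.9834, 0.1794, 0.3734], [-0.9994, 0.031, 0.0171, 0.0268], [-0.0224, -0.1788, -0.9836, 1.3277], [0.0, 0.0, 0.0, 1.0]]
{'time_s': 0.1, 'qpos': array([ 1.23698264e+00,  2.60622057e-01, -1.39240539e-01,  1.17275224e+00,
        2.39443662e-05,  1.57080168e+00]), 'joint_vel': array([ 0.00081362, -0.00069082,  0.00460309, -0.00029059, -0.00051084,
       -0.00079156]), 'tau': array([-1.35548624e-03, -4.06509769e+01,  2.54527169e+01,  1.01073633e-02,
       -1.33951285e-04,  8.69924378e-06]), 'tool_pos': array([0.17181186, 0.49545466, 0.24954601]), 'ee_rot': array([ 1.66135555e-01,  9.86102505e-01, -8.94631834e-04, -1.62860811e-04]), 'force': array([-0.16876715, -0.50609654, -0.36909577]), 'ft_torque': array([-0.05625056, -0.02476969,  0.00310805]), 'finger_force': 0.0, 'grip_width': 0.999494513179342}
```

View pics/scene0.png

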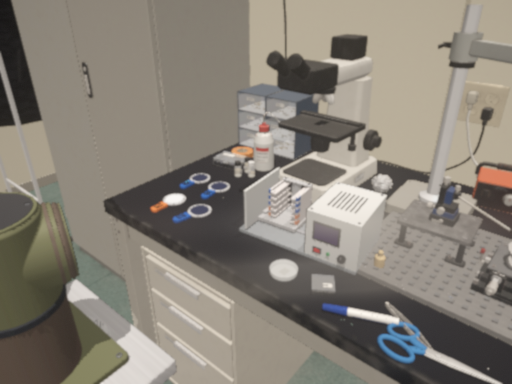

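View pics/top0.png

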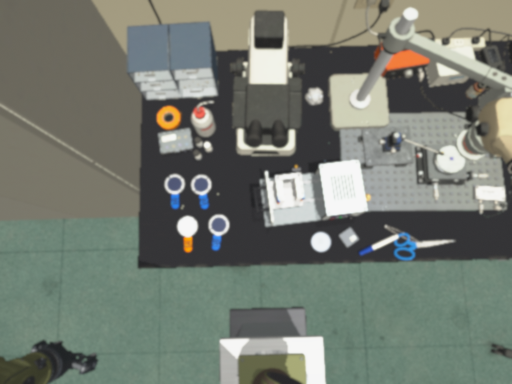

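The scene picture shows three blue carriers, one orange carrier (around (200,195)) and the cleaner at (315,215). The top picture shows the carriers at (175,190), (202,190), (218,230) and (188,232), and the cleaner at (315,192). I'll enlarge both.

```bash
python3 - <<'E'
import cv2
a=cv2.imread("pics/top0.png")[150:270,140:380];cv2.imwrite("pics/t1.png",cv2.resize(a,None,fx=3.3,fy=3.3,interpolation=cv2.INTER_CUBIC))
a=cv2.imread("pics/scene0.png")[140:290,140:400];cv2.imwrite("pics/s1.png",cv2.resize(a,None,fx=3,fy=3,interpolation=cv2.INTER_CUBIC))
E
```

```text
(no output)
```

View pics/t1.png

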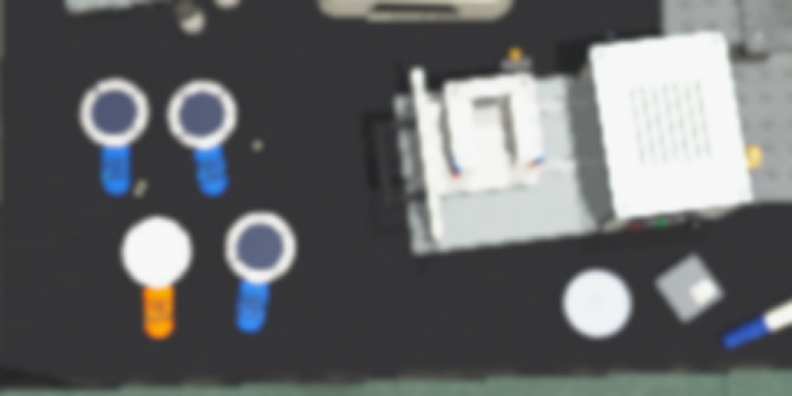

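View pics/s1.png

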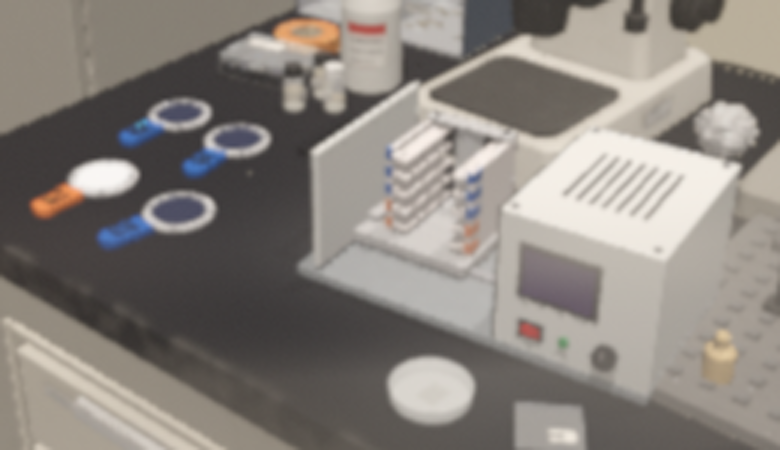

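The top crop shows the three blue grips below their ringed dark wafers, the orange one at (157,310), the end plate at x≈425, the cassette at (490,130) and the chamber at (665,125). The scene crop shows the colour marks on the wall fronts at about (390,150–225) and (472,180–250). Now measuring.

```bash
cat > h.py <<'E'
import cv2,numpy as np
from plant import read_state, viewer, bot
def model(n):
    m=viewer.camera_model(n);return np.array(m["intrinsics"]),np.array(m["cam_to_world"])
def ray(n,u,v):
    K,T=model(n);d=T[:3,:3]@np.linalg.solve(K,[u,v,1.]);return T[:3,3],d
def onz(n,u,v,z):
    o,d=ray(n,u,v);return o+d*(z-o[2])/d[2]
def tri(a,b):  # (n,u,v) x2 -> midpoint, gap
    o1,d1=ray(*a);o2,d2=ray(*b);s=np.linalg.lstsq(np.c_[d1,-d2],o2-o1,rcond=None)[0]
    p,q=o1+s[0]*d1,o2+s[1]*d2;return (p+q)/2,np.linalg.norm(p-q)
def proj(n,p):
    K,T=model(n);c=K@(T[:3,:3].T@(np.asarray(p)-T[:3,3]));return c[:2]/c[2]
def masks(im):
    h=cv2.cvtColor(im,cv2.COLOR_RGB2HSV);H,S,V=cv2.split(h)
    return dict(blue=((H>98)&(H<125)&(S>130)&(V>90)).astype(np.uint8),orange=((H>4)&(H<22)&(S>140)&(V>110)).astype(np.uint8))
def blobs(m,lo):
    n,l,s,c=cv2.connectedComponentsWithStats(m);out=[]
    for i in range(1,n):
        if s[i,4]>=lo:
            ys,xs=np.nonzero(l==i);out.append((c[i],s[i,4],np.c_[xs,ys]))
    return out
def carriers(n,im,lo=60,hi=400):
    r=[]
    for k,m in masks(im).items():
        for c,a,p in blobs(m,lo):
            if a<hi and (n!="top" or (140<c[0]<330 and 140<c[1]<265)) and (n!="scene" or(c[0]<280 and c[1]>165)):
                r.append((k,a,onz(n,*c,.006),c))
    return r
E
python3 - <<'E'
from h import *
np.set_printoptions(precision=4,suppress=True)
S=cv2.imread("pics/scene0.png")[:,:,::-1].copy();T=cv2.imread("pics/top0.png")[:,:,::-1].copy()
for n,im,lo in(("scene",S,50),("top",T,50)):
    for k,a,p,c in carriers(n,im,lo): print(n,k,a,p,c)
# plates: bright pixels in top near carriers
g=cv2.cvtColor(T,cv2.COLOR_RGB2GRAY);b=(g>90).astype(np.uint8);b[:,:160]=0;b[:,235:]=0;b[:172]=0;b[250:]=0
cs,_=cv2.findContours(b,cv2.RETR_EXTERNAL,cv2.CHAIN_APPROX_NONE)
for c in cs:
    if cv2.contourArea(c)>150:
        (e,(w,h),_)=cv2.fitEllipse(c);print("plate-ish",e,w,h,onz("top",*e,.004))
hs=cv2.cvtColor(S,cv2.COLOR_RGB2HSV)
for r in range(186,226):
    l=[]
    for u in list(range(264,275))+list(range(290,303)):
        H,s,V=hs[r,u]; l.append('B' if 100<H<130 and s>60 else 'O' if (H<20 or H>170) and s>60 else '.')
    print(r,''.join(l[:11]),''.join(l[11:]))
E
```

```text
scene blue 52 [0.5783 0.2921 0.006 ] [185.8654 184.7115]
scene blue 62 [0.5741 0.1983 0.006 ] [206.6452 194.5   ]
scene blue 61 [0.4437 0.1611 0.006 ] [180.9016 217.4262]
scene orange 99 [0.4413 0.2526 0.006 ] [157.9697 206.6667]
top blue 132 [0.5849 0.3011 0.006 ] [174.6364 201.303 ]
top blue 129 [0.5808 0.2059 0.006 ] [203.6124 201.6589]
top blue 133 [0.4467 0.1672 0.006 ] [215.9173 242.5789]
top orange 142 [0.4441 0.2583 0.006 ] [187.6197 244.1901]
plate-ish (187.24786376953125, 229.92735290527344) 20.54876708984375 34.561798095703125 [0.4901 0.2599 0.004 ]
plate-ish (217.89569091796875, 228.34715270996094) 20.23649787902832 35.29358673095703 [0.4923 0.1604 0.004 ]
plate-ish (201.30247497558594, 187.95950317382812) 20.066837310791016 33.61045837402344 [0.627  0.2135 0.004 ]
plate-ish (174.3305206298828, 187.41368103027344) 19.85297966003418 33.371192932128906 [0.6317 0.3028 0.004 ]
186 ........... .............
187 ........... .............
188 ........... .............
189 ........... .............
190 ........... .............
191 ........... .............
192 ........... ......
[... 297 characters left out ...]
..........
203 ........... .............
204 ........... .............
205 ........... ......BB.....
206 ........... .............
207 .....O..... .............
208 .....O..... .............
209 .....O..... .............
210 ........... .............
211 ........... .............
212 .....O..... .............
213 .....OO.... .............
214 .....OO.... .............
215 ........... .....OOOO....
216 ........... .....OOOO....
217 ........... .....OOOO....
218 ........... .....OOO.....
219 ........... .............
220 ........... ........O....
221 ........... .....OOOO....
222 ........... .....OOOO....
223 ........... .....OOO.....
224 ........... ......O......
225 ........... .............
```

```bash
python3 - <<'E'
import cv2,numpy as np
f=7
a=cv2.imread("pics/top0.png")[165:245,256:312];b=cv2.imread("pics/scene0.png")[160:240,238:294+14]
A=cv2.resize(a,None,fx=f,fy=f,interpolation=cv2.INTER_CUBIC)
B=cv2.resize(b[:, :58],None,fx=f,fy=f,interpolation=cv2.INTER_CUBIC)
B=cv2.resize(b,None,fx=5.6,fy=7,interpolation=cv2.INTER_CUBIC)
cv2.imwrite("pics/c1.png",np.hstack([A,B]));print(A.shape,B.shape)
E
```

```text
(560, 392, 3) (560, 392, 3)
```

View pics/c1.png

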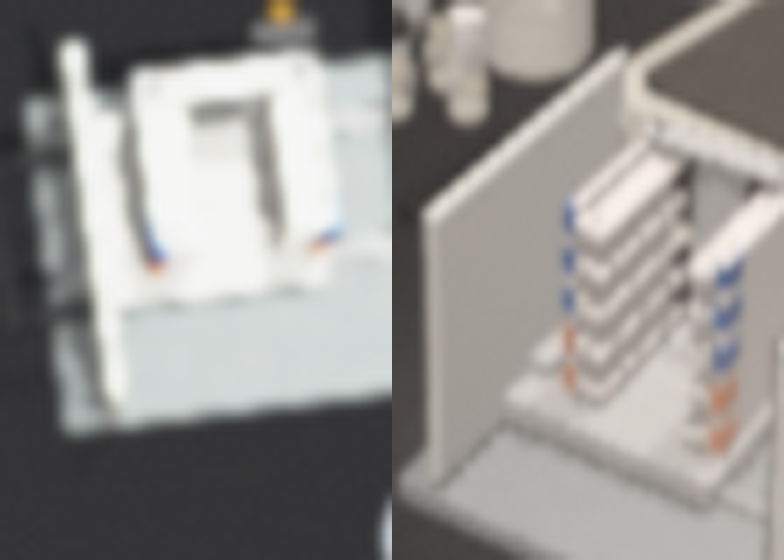

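The left half (top view) shows the left wall-front mark at (153,250) and the right one at (325,240). The end plate runs from (72,45) to (115,405). The right half (scene view) shows the left mark column at x≈568, y 197–392, and the right one at x≈725, y 262–452.

```bash
python3 - <<'E'
from h import *
np.set_printoptions(precision=4,suppress=True)
S=lambda x,y:("scene",238+(x-392)/5.6-.4,160+y/7-.4)
P=lambda x,y:("top",256+x/7-.4,165+y/7-.4)
T1=lambda x,y:("top",140+x/3.3-.35,150+y/3.3-.35)
for nm,a,b in(("Lmarks",S(568,295),P(153,250)),("Rmarks",S(725,357),P(325,240)),("plate near top",S(430,210),P(115,395)),("plate far top",S(625,52),P(73,45)),("base NL corner",S(400,490),P(68,432))):
    p,g=tri(a,b);print(nm,p,g)
for c in((590,45),(723,33),(752,200),(613,220)): print("chamber",onz(*T1(*c),.126))
print("base NL top",onz(*P(68,432),.014),"scene",onz(*S(400,490),.014))
print("L column top/bot z at x,y of Lmarks")
for y in(197,392): 
    o,d=ray(*S(568,y)); 
    print(o,d)
E
```

```text
Lmarks [ 0.5683 -0.0324  0.0667] 0.0003678658605694501
Rmarks [ 0.5716 -0.1105  0.0686] 0.004242642330413399
plate near top [ 0.499  -0.012   0.1224] 0.0011493854134538544
plate far top [0.6509 0.0001 0.122 ] 0.0022709426764035896
base NL corner [0.4952 0.006  0.0061] 0.002681553213886504
chamber [ 0.668  -0.1572  0.126 ]
chamber [ 0.6752 -0.2784  0.126 ]
chamber [ 0.5215 -0.2927  0.126 ]
chamber [ 0.5074 -0.1685  0.126 ]
base NL top [0.4935 0.0071 0.014 ] scene [ 0.4874 -0.0029  0.014 ]
L column top/bot z at x,y of Lmarks
[-0.115  -0.5511  0.5542] [ 0.7064  0.5369 -0.4638]
[-0.115  -0.5511  0.5542] [ 0.6817  0.5172 -0.5262]
```

```bash
cat >> h.py <<'E'
def poses(T):
    """top view: list of (colour, origin xy, yaw, dist plate-grip)"""
    hs=cv2.cvtColor(T,cv2.COLOR_RGB2HSV);w=((hs[...,1]<75)&(hs[...,2]>110)).astype(np.uint8)
    w[:,:140]=0;w[:,250:]=0;w[:170]=0;w[262:]=0
    cs,_=cv2.findContours(w,cv2.RETR_EXTERNAL,cv2.CHAIN_APPROX_NONE);pl=[]
    for c in cs:
        if 120<cv2.contourArea(cv2.convexHull(c))<600:
            e=cv2.fitEllipse(cv2.convexHull(c));pl.append((onz("top",*e[0],.004),e[1]))
    out=[]
    for k,a,p,_ in carriers("top",T):
        d=[np.linalg.norm(q[0][:2]-p[:2]) for q in pl]
        if not d: continue
        i=int(np.argmin(d));v=pl[i][0]-p;out.append((k,pl[i][0][:2],np.arctan2(v[1],v[0]),d[i],pl[i][1],p[:2]))
    return out
def phi(s=None):
    s=s or read_state();x,y,z,w=s["ee_rot"]
    yt=(2*(x*y-w*z),1-2*(x*x+z*z));return np.arctan2(-yt[0],yt[1])
def plan(p,ph=None,step=35,cl=None):
    """rows of local mm/deg from the measured pose to TCP p, yaw ph: turn shared over rows"""
    s=read_state();f=phi(s);d=(np.asarray(p)-s["tool_pos"])*1000;dt=0 if ph is None else np.degrees(ph-f)
    n=max(1,int(np.ceil(max(np.linalg.norm(d)/step,abs(dt)/8))));rows=[]
    for i in range(n):
        a=f+np.radians(dt/n*i);e=d/n
        rows.append([round(-np.cos(a)*e[0]-np.sin(a)*e[1],1),round(-np.sin(a)*e[0]+np.cos(a)*e[1],1),round(-e[2],1),round(-dt/n,2)])
    print("pos",np.round(s["tool_pos"],4),"phi",round(f,4),"F",np.round(s["force"],1),"w",round(s["grip_width"],3),"t",s["time_s"]);print("total",np.round(d,1),n,"rows:",rows)
E
python3 - <<'E'
from h import *
np.set_printoptions(precision=4,suppress=True)
T=cv2.imread("pics/top0.png")[:,:,::-1].copy()
for r in poses(T): print(r)
o=[r for r in poses(T) if r[0]=="orange"][0]
g=o[1]-.056*np.array([np.cos(o[2]),np.sin(o[2])]);print(g)
plan([*g,.08],o[2])
E
```

```text
('blue', array([0.6439, 0.3036]), np.float64(0.04223334830011313), np.float64(0.05904363259423979), (20.772125244140625, 21.623374938964844), array([0.5849, 0.3011]))
('blue', array([0.6397, 0.2154]), np.float64(0.15937739300612364), np.float64(0.05964730521418261), (20.898822784423828, 21.456890106201172), array([0.5808, 0.2059]))
('blue', array([0.5051, 0.1588]), np.float64(-0.14316984328938095), np.float64(0.05898212235574883), (21.740381240844727, 21.8745174407959), array([0.4467, 0.1672]))
('orange', array([0.5035, 0.2604]), np.float64(0.03473299367824344), np.float64(0.059397962860789084), (21.40879249572754, 22.106164932250977), array([0.4441, 0.2583]))
[0.4475 0.2585]
pos [0.1718 0.4955 0.2495] phi -0.3338 F [-0.2 -0.5 -0.4] w 0.999 t 0.1
total [ 275.7 -237.  -169.5] 12 rows: [[np.float64(-28.2), np.float64(-11.1), np.float64(14.1), np.float64(-1.76)], [np.float64(-27.8), np.float64(-12.0), np.float64(14.1), np.float64(-1.76)], [np.float64(-27.4), np.float64(-12.8), np.float64(14.1), np.float64(-1.76)], [np.float64(-27.0), np.float64(-13.7), np.float64(14.1), np.float64(-1.76)], [np.float64(-26.6), np.float64(-14.5), np.float64(14.1), np.float64(-1.76)], [np.float64(-26.1), np.float64(-15.3), np.float64(14.1), np.float64(-1.76)], [np.float64(-25.7), np.float64(-16.1), np.float64(14.1), np.float64(-1.76)], [np.float64(-25.2), np.float64(-16.9), np.float64(14.1), np.float64(-1.76)], [np.float64(-24.6), np.float64(-17.7), np.float64(14.1), np.float64(-1.76)], [np.float64(-24.1), np.float64(-18.4), np.float64(14.1), np.float64(-1.76)], [np.float64(-23.5), np.float64(-19.1), np.float64(14.1), np.float64(-1.76)], [np.float64(-22.9), np.float64(-19.8), np.float64(14.1), np.float64(-1.76)]]
```

Request:
step_arm(
  targets=[
    [[-28,-11,14,-1.8,0.3],[-28,-12,14,-1.8,0.3],[-27,-13,14,-1.8,0.3],[-27,-14,14,-1.8,0.3],[-27,-14,14,-1.8,0.3],[-26,-15,14,-1.8,0.3],[-26,-16,14,-1.8,0.3],[-25,-17,14,-1.8,0.3]],
  ],
)

```text
time_s: 0.9
tool_pos: [0.3569, 0.3379, 0.1375]
ee_rot: [0.041, 0.999, -0.0, -0.0]
force: [-0.1, 1.1, -1.0]
grip_width: 0.652
finger_force: 0.0
```

Request:
step_arm(
  targets=[
    [[-25,-18,14,-1.8,0.3],[-24,-18,14,-1.8,0.3],[-24,-19,14,-1.8,0.3],[-23,-20,14,-1.8,0.3],[0,0,0,0,0.3]],
  ],
)

```text
time_s: 1.4
tool_pos: [0.4508, 0.2579, 0.0803]
ee_rot: [-0.02, 1.0, -0.001, -0.001]
force: [-0.2, -0.2, 0.2]
grip_width: 0.65
finger_force: 0.0
```

```bash
sed -i 's/rows.append(\[/rows.append([float(v) for v in [/; s/round(-dt\/n,2)\])/round(-dt\/n,2)]])/' h.py
python3 - <<'E'
from h import *
im=viewer.camera("top");cv2.imwrite("pics/t2.png",cv2.resize(im[150:270,140:300,::-1],None,fx=5,fy=5,interpolation=cv2.INTER_CUBIC))
for r in poses(im): print(r[0],r[1],r[2],r[3])
plan([.4470,.2585,.022],.035)
E
```

```text
blue [0.64535492 0.30225486] 0.019317125861296202 0.06027566220334794
blue [0.63974976 0.21533228] 0.1587932931684564 0.05970609676053488
blue [0.50528919 0.15854751] -0.14173131162198394 0.058783238804408916
pos [0.4497 0.2591 0.081 ] phi 0.0399 F [-0.3  0.5  0.6] w 0.654 t 1.45
total [ -2.7  -0.6 -59. ] 2 rows: [[1.3, -0.2, 29.5, 0.14], [1.3, -0.2, 29.5, 0.14]]
```

Request:
step_arm(
  targets=[
    [[1,0,20,0,0.3],[1,0,20,0,0.3],[1,0,14,0,0.3],[0,0,6,0,0.3],[0,0,0,0,0]],
  ],
)

```text
time_s: 1.95
tool_pos: [0.4455, 0.2607, 0.0219]
ee_rot: [-0.022, 1.0, -0.0, -0.001]
force: [0.2, 0.3, 0.5]
grip_width: 0.506
finger_force: 0.0
```

Request:
step_arm(
  newtons=40,
  targets=[
    [[0,0,0,0,-0.5],[0,0,0,0,-0.7],[0,0,0,0,-0.8],[0,0,0,0,-1],[0,0,0,0,-1],[0,0,0,0,-1]],
  ],
)

```text
time_s: 2.55
tool_pos: [0.4472, 0.261, 0.0234]
ee_rot: [-0.022, 1.0, 0.001, 0.001]
force: [-1.0, -0.7, 6.6]
grip_width: 0.26
finger_force: 39.0
```

Request:
step_arm(
  targets=[
    [[0,0,-5,0,-1],[0,0,-15,0,-1],[0,0,-25,0,-1],[0,0,-30,0,-1],[0,0,-35,0,-1],[0,0,-35,0,-1],[0,0,0,0,-1]],
  ],
)

```text
time_s: 3.25
tool_pos: [0.4496, 0.2621, 0.1723]
ee_rot: [-0.021, 1.0, 0.002, 0.004]
force: [1.7, 0.5, -1.1]
grip_width: 0.26
finger_force: 38.6
```

```bash
python3 - <<'E'
from h import *
plan([.45,-.075,.175],.083)
E
```

```text
pos [0.4496 0.2621 0.1723] phi 0.043 F [ 1.7  0.5 -1.1] w 0.26 t 3.25
total [   0.4 -337.1    2.7] 10 rows: [[1.4, -33.7, -0.3, -0.23], [1.5, -33.7, -0.3, -0.23], [1.7, -33.7, -0.3, -0.23], [1.8, -33.7, -0.3, -0.23], [2.0, -33.6, -0.3, -0.23], [2.1, -33.6, -0.3, -0.23], [2.2, -33.6, -0.3, -0.23], [2.4, -33.6, -0.3, -0.23], [2.5, -33.6, -0.3, -0.23], [2.6, -33.6, -0.3, -0.23]]
```

Request:
step_arm(
  targets=[
    [[1,-20,0,-0.3,-1],[2,-35,0,-0.3,-1],[2,-40,0,-0.3,-1],[2,-40,0,-0.3,-1],[2,-40,0,-0.3,-1],[2,-40,0,-0.3,-1],[2,-40,0,-0.3,-1],[2,-40,0,-0.3,-1]],
  ],
)

```text
time_s: 4.05
tool_pos: [0.4493, -0.0365, 0.1667]
ee_rot: [-0.043, 0.999, 0.0, -0.001]
force: [0.7, -0.3, -0.0]
grip_width: 0.258
finger_force: 38.8
```

Request:
step_arm(
  targets=[
    [[2,-25,0,0,-1],[2,-17,0,0,-1],[0,0,0,0,-1],[0,0,0,0,-1]],
  ],
)

```text
time_s: 4.45
tool_pos: [0.4492, -0.0771, 0.1667]
ee_rot: [-0.042, 0.999, 0.0, -0.001]
force: [-0.7, 0.5, -0.7]
grip_width: 0.261
finger_force: 38.9
```

```bash
cat > look.py <<'E'
from h import *
import sys
np.set_printoptions(precision=4,suppress=True)
s=read_state();print(s["tool_pos"],phi(s),s["force"],s["grip_width"])
a=viewer.camera("top");b=viewer.camera("scene");cv2.imwrite(f"pics/raw_t{sys.argv[1]}.png",a[:,:,::-1]);cv2.imwrite(f"pics/raw_s{sys.argv[1]}.png",b[:,:,::-1])
A=cv2.resize(a[165:245,250:310,::-1],None,fx=6.5,fy=6.5,interpolation=cv2.INTER_CUBIC)
B=cv2.resize(b[150:230,230:290+20,::-1],None,fx=5,fy=6.5,interpolation=cv2.INTER_CUBIC)
cv2.imwrite(f"pics/l{sys.argv[1]}.png",np.hstack([A,B]))
E
python3 look.py 1
```

```text
[ 0.4492 -0.0771  0.1667] 0.08404089751555255 [-0.654   0.4568 -0.7075] 0.26120916876996325
```

View pics/l1.png

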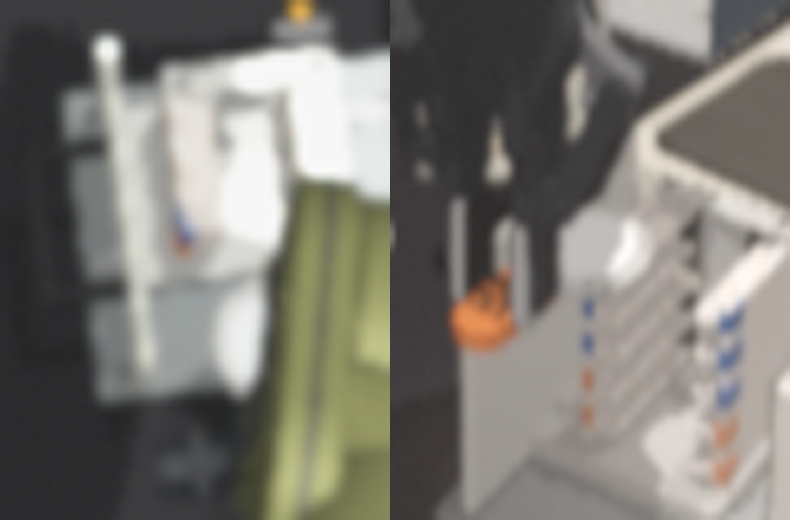

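```bash
python3 - <<'E'
from h import *
s=read_state();f=phi(s)
def w(n,p):
    q=proj(n,p); return ((q[0]-250)*6.5,(q[1]-165)*6.5) if n=="top" else (390+(q[0]-230)*5,(q[1]-150)*6.5)
R=np.array([[np.cos(f),-np.sin(f)],[np.sin(f),np.cos(f)]])
for nm,l in(("c",(57,0)),("left",(57,32)),("right",(57,-32)),("far",(89,0)),("near",(25,0)),("griptip",(-25,0))):
    p=np.r_[s["tool_pos"][:2]+R@np.array(l)/1000,s["tool_pos"][2]-.019]
    print(nm,np.round(p,4),[np.round(w(n,p)).tolist() for n in("top","scene")])
E
```

```text
c [ 0.5062 -0.0715  0.148 ] [[279.0, 337.0], [572.0, 235.0]]
left [ 0.5035 -0.0396  0.148 ] [[207.0, 345.0], [512.0, 211.0]]
right [ 0.509  -0.1034  0.148 ] [[351.0, 329.0], [634.0, 259.0]]
far [ 0.5381 -0.0687  0.148 ] [[270.0, 266.0], [610.0, 200.0]]
near [ 0.4744 -0.0742  0.148 ] [[289.0, 409.0], [532.0, 272.0]]
griptip [ 0.4245 -0.0785  0.148 ] [[304.0, 522.0], [464.0, 333.0]]
```

```bash
python3 - <<'E'
from h import *
plan([.5312,-.0734,.142],.083,25)
E
```

```text
pos [ 0.4494 -0.0764  0.167 ] phi 0.0859 F [-0.  -0.4 -0.1] w 0.261 t 4.55
total [ 81.8   3.  -25. ] 4 rows: [[-20.4, -1.0, 6.2, 0.04], [-20.4, -1.0, 6.2, 0.04], [-20.4, -1.0, 6.2, 0.04], [-20.4, -1.0, 6.2, 0.04]]
```

Request:
step_arm(
  targets=[
    [[-20,-1,6,0,-1],[-20,-1,6,0,-1],[-20,-1,6,0,-1],[-22,-1,6,0,-1],[0,0,0,0,-1],[0,0,0,0,-1]],
  ],
)

```text
time_s: 5.15
tool_pos: [0.5313, -0.0731, 0.1428]
ee_rot: [-0.043, 0.999, 0.0, -0.001]
force: [-0.2, 0.7, -0.3]
grip_width: 0.26
finger_force: 41.0
```

Request:
step_arm(
  targets=[
    [[0,0,3,0,-1],[0,0,3,0,-1],[0,0,3,0,-1],[0,0,0,0,-1]],
  ],
)

```text
time_s: 5.55
tool_pos: [0.531, -0.0741, 0.1339]
ee_rot: [-0.042, 0.999, 0.0, -0.0]
force: [0.2, -0.5, -1.1]
grip_width: 0.258
finger_force: 41.0
```

Request:
step_arm(
  targets=[
    [[0,0,1.5,0,-1],[0,0,1.5,0,-1],[0,0,0,0,-1]],
  ],
)

```text
time_s: 5.85
tool_pos: [0.5317, -0.0742, 0.1312]
ee_rot: [-0.042, 0.999, 0.0, -0.0]
force: [-0.3, 0.5, -0.8]
grip_width: 0.258
finger_force: 41.0
```

Request:
step_arm(
  targets=[
    [[0,0,1.5,0,-1],[0,0,0,0,-1]],
  ],
)

```text
time_s: 6.05
tool_pos: [0.5317, -0.0741, 0.1296]
ee_rot: [-0.042, 0.999, 0.0, -0.0]
force: [-0.1, 0.0, -0.2]
grip_width: 0.262
finger_force: 41.0
```

Request:
step_arm(
  targets=[
    [[0,0,1.5,0,-1],[0,0,0,0,-1]],
  ],
)

```text
time_s: 6.25
tool_pos: [0.5317, -0.0741, 0.1281]
ee_rot: [-0.043, 0.999, 0.0, -0.0]
force: [0.1, 0.0, -0.7]
grip_width: 0.257
finger_force: 41.0
```

Request:
step_arm(
  targets=[
    [[0,0,1.5,0,-1],[0,0,0,0,-1]],
  ],
)

```text
time_s: 6.45
tool_pos: [0.5317, -0.0741, 0.1266]
ee_rot: [-0.043, 0.999, 0.0, -0.0]
force: [-0.0, -0.0, -0.8]
grip_width: 0.26
finger_force: 41.0
```

Request:
step_arm(
  targets=[
    [[0,0,1.5,0,-1],[0,0,0,0,-1]],
  ],
)

```text
time_s: 6.65
tool_pos: [0.5318, -0.0741, 0.1252]
ee_rot: [-0.043, 0.999, 0.0, -0.0]
force: [0.0, 0.0, -0.1]
grip_width: 0.257
finger_force: 41.0
```

Request:
step_arm(
  targets=[
    [[0,0,1.5,0,-1],[0,0,0,0,-1]],
  ],
)

```text
time_s: 6.85
tool_pos: [0.5319, -0.0741, 0.124]
ee_rot: [-0.043, 0.999, -0.0, 0.0]
force: [-1.5, 0.0, 2.0]
grip_width: 0.26
finger_force: 41.3
```

Request:
step_arm(
  targets=[
    [[0,0,-1.5,0,-1],[0,0,0,0,-1]],
  ],
)

```text
time_s: 7.05
tool_pos: [0.5319, -0.0741, 0.1254]
ee_rot: [-0.043, 0.999, -0.0, 0.0]
force: [0.0, -0.5, -0.8]
grip_width: 0.258
finger_force: 41.0
```

Request:
step_arm(
  targets=[
    [[0,1,0,0,-1],[0,0,0,0,-1]],
  ],
)

```text
time_s: 7.25
tool_pos: [0.5316, -0.073, 0.1252]
ee_rot: [-0.043, 0.999, 0.0, -0.0]
force: [0.3, 0.2, -0.9]
grip_width: 0.258
finger_force: 41.0
```

Request:
step_arm(
  targets=[
    [[0,1,0,0,-1],[0,0,0,0,-1]],
  ],
)

```text
time_s: 7.45
tool_pos: [0.5316, -0.072, 0.1252]
ee_rot: [-0.043, 0.999, 0.0, -0.0]
force: [0.0, 0.1, -1.0]
grip_width: 0.262
finger_force: 41.0
```

Request:
step_arm(
  targets=[
    [[0,1,0,0,-1],[0,0,0,0,-1]],
  ],
)

```text
time_s: 7.65
tool_pos: [0.5315, -0.071, 0.1253]
ee_rot: [-0.043, 0.999, 0.0, -0.0]
force: [0.1, -0.2, -0.9]
grip_width: 0.256
finger_force: 41.0
```

Request:
step_arm(
  targets=[
    [[0,1,0,0,-1],[0,0,0,0,-1]],
  ],
)

```text
time_s: 7.85
tool_pos: [0.5314, -0.0705, 0.1253]
ee_rot: [-0.042, 0.999, -0.001, -0.0]
force: [-0.5, -2.0, -0.4]
grip_width: 0.258
finger_force: 41.2
```

Request:
step_arm(
  targets=[
    [[0,1,0,0,-1],[0,0,0,0,-1]],
  ],
)

```text
time_s: 8.05
tool_pos: [0.5312, -0.07, 0.1253]
ee_rot: [-0.042, 0.999, -0.001, -0.0]
force: [-0.7, -4.7, -1.0]
grip_width: 0.258
finger_force: 41.6
```

Request:
step_arm(
  targets=[
    [[0,1,0,0,-1],[0,0,0,0,-1]],
  ],
)

```text
time_s: 8.25
tool_pos: [0.5311, -0.0695, 0.1254]
ee_rot: [-0.042, 0.999, -0.002, -0.0]
force: [-1.9, -5.7, -0.1]
grip_width: 0.259
finger_force: 42.2
```

Request:
step_arm(
  targets=[
    [[0,-3,0,0,-1],[0,-2.5,0,0,-1],[0,0,0,0,-1]],
  ],
)

```text
time_s: 8.55
tool_pos: [0.532, -0.0733, 0.1253]
ee_rot: [-0.043, 0.999, 0.001, 0.0]
force: [0.2, 0.1, -1.1]
grip_width: 0.26
finger_force: 41.0
```

Request:
step_arm(
  targets=[
    [[0,-1,0,0,-1],[0,0,0,0,-1]],
  ],
)

```text
time_s: 8.75
tool_pos: [0.5319, -0.0744, 0.1253]
ee_rot: [-0.043, 0.999, 0.0, 0.0]
force: [0.6, -0.6, 0.2]
grip_width: 0.258
finger_force: 41.0
```

Request:
step_arm(
  targets=[
    [[0,-1,0,0,-1],[0,0,0,0,-1]],
  ],
)

```text
time_s: 8.95
tool_pos: [0.532, -0.0756, 0.1253]
ee_rot: [-0.043, 0.999, 0.0, 0.0]
force: [0.4, 0.0, -1.4]
grip_width: 0.257
finger_force: 41.0
```

Request:
step_arm(
  targets=[
    [[0,-1,0,0,-1],[0,0,0,0,-1]],
  ],
)

```text
time_s: 9.15
tool_pos: [0.5319, -0.0763, 0.1252]
ee_rot: [-0.043, 0.999, 0.0, -0.0]
force: [-0.9, 1.8, -1.0]
grip_width: 0.255
finger_force: 40.8
```

Request:
step_arm(
  targets=[
    [[0,2.8,0,0,-1],[-5,0,0,0,-1],[-5,0,0,0,-1],[0,0,0,0,-1]],
  ],
)

```text
time_s: 9.55
tool_pos: [0.5426, -0.073, 0.1253]
ee_rot: [-0.043, 0.999, -0.0, 0.0]
force: [0.9, 0.7, -0.6]
grip_width: 0.255
finger_force: 41.0
```

Request:
step_arm(
  targets=[
    [[-2,0,0,0,-1],[0,0,0,0,-1]],
  ],
)

```text
time_s: 9.75
tool_pos: [0.543, -0.0728, 0.1249]
ee_rot: [-0.042, 0.999, -0.0, -0.001]
force: [-1.8, -1.6, -0.2]
grip_width: 0.257
finger_force: 41.0
```

Request:
step_arm(
  targets=[
    [[-1.5,0,0,0,-1],[0,0,0,0,-1]],
  ],
)

```text
time_s: 9.95
tool_pos: [0.5432, -0.0727, 0.1246]
ee_rot: [-0.042, 0.999, 0.0, -0.002]
force: [-4.5, -0.7, 0.0]
grip_width: 0.254
finger_force: 41.1
```

Request:
step_arm(
  targets=[
    [[-1,0,0,0,-1],[0,0,0,0,-1]],
  ],
)

```text
time_s: 10.15
tool_pos: [0.5433, -0.0726, 0.1244]
ee_rot: [-0.042, 0.999, 0.0, -0.003]
force: [-6.0, -0.3, 0.8]
grip_width: 0.261
finger_force: 41.1
```

Request:
step_arm(
  targets=[
    [[-1,0,0,0,-1],[0,0,0,0,-1]],
  ],
)

```text
time_s: 10.35
tool_pos: [0.5433, -0.0726, 0.1241]
ee_rot: [-0.042, 0.999, 0.0, -0.004]
force: [-7.1, -1.4, 0.5]
grip_width: 0.263
finger_force: 41.2
```

Request:
step_arm(
  targets=[
    [[6.5,0,0,0,-1],[0,0,0,0,-1]],
  ],
)

```text
time_s: 10.55
tool_pos: [0.5411, -0.073, 0.1256]
ee_rot: [-0.042, 0.999, 0.0, 0.001]
force: [0.0, 1.5, -0.7]
grip_width: 0.259
finger_force: 41.0
```

Request:
step_arm(
  targets=[
    [[0,0,1.5,0,-1],[0,0,0,0,-1]],
  ],
)

```text
time_s: 10.75
tool_pos: [0.5417, -0.0731, 0.1241]
ee_rot: [-0.043, 0.999, -0.0, 0.001]
force: [-0.4, -0.4, -0.7]
grip_width: 0.262
finger_force: 41.0
```

Request:
step_arm(
  targets=[
    [[0,0,1,0,-1],[0,0,0,0,-1]],
  ],
)

```text
time_s: 10.95
tool_pos: [0.5416, -0.0731, 0.1231]
ee_rot: [-0.043, 0.999, -0.0, 0.001]
force: [0.6, -0.6, 1.2]
grip_width: 0.255
finger_force: 41.2
```

Request:
step_arm(
  targets=[
    [[0,0,1,0,-1],[0,0,0,0,-1]],
  ],
)

```text
time_s: 11.15
tool_pos: [0.5415, -0.0731, 0.1223]
ee_rot: [-0.043, 0.999, -0.0, 0.001]
force: [0.4, 0.3, 3.7]
grip_width: 0.257
finger_force: 41.4
```

Request:
step_arm(
  targets=[
    [[0,0,1,0,-1],[0,0,0,0,-1]],
  ],
)

```text
time_s: 11.35
tool_pos: [0.5414, -0.0731, 0.1215]
ee_rot: [-0.043, 0.999, -0.0, 0.001]
force: [-0.7, 0.2, 5.8]
grip_width: 0.258
finger_force: 41.6
```

Request:
step_arm(
  targets=[
    [[0,0,-1,0,-1],[3,0,0,0,-1],[2,0,0,0,-1],[0,0,0,0,-1]],
  ],
)

```text
time_s: 11.75
tool_pos: [0.5361, -0.0735, 0.1221]
ee_rot: [-0.043, 0.999, -0.0, 0.001]
force: [1.2, -0.2, 4.2]
grip_width: 0.26
finger_force: 41.4
```

Request:
step_arm(
  targets=[
    [[1.5,0,0,0,-1],[0,0,0,0,-1]],
  ],
)

```text
time_s: 11.95
tool_pos: [0.5349, -0.0735, 0.1221]
ee_rot: [-0.043, 0.999, 0.0, 0.001]
force: [3.4, 1.7, 2.9]
grip_width: 0.261
finger_force: 41.3
```

Request:
step_arm(
  targets=[
    [[1.5,0,0,0,-1],[0,0,0,0,-1]],
  ],
)

```text
time_s: 12.15
tool_pos: [0.534, -0.0735, 0.1222]
ee_rot: [-0.043, 0.999, 0.0, 0.001]
force: [4.4, 1.6, 3.6]
grip_width: 0.262
finger_force: 41.3
```

Request:
step_arm(
  targets=[
    [[1.5,0,0,0,-1],[0,0,0,0,-1]],
  ],
)

```text
time_s: 12.35
tool_pos: [0.5333, -0.0736, 0.1223]
ee_rot: [-0.043, 0.999, 0.0, 0.002]
force: [6.7, 1.4, 2.6]
grip_width: 0.259
finger_force: 41.1
```

Request:
step_arm(
  targets=[
    [[-3,0,0,0,-1],[0,0,-8,0,-1],[20,0,0,0,-1],[25,0,0,0,-1],[23,0,0,0,-1],[0,0,0,0,-1],[0,0,0,0,-1]],
  ],
)

```text
time_s: 13.05
tool_pos: [0.4645, -0.0794, 0.1292]
ee_rot: [-0.042, 0.999, 0.0, -0.002]
force: [0.1, -0.4, -0.6]
grip_width: 0.257
finger_force: 42.6
```

```bash
cat > tgt.py <<'E'
# usage: tgt.py homex homey slot dx dz [zledge5]: plan to TCP offset dx back (mm, along cleaner -x) and dz above home
from h import *
import sys
hx,hy,k,dx,dz,z5=map(float,sys.argv[1:7])
f=.0855;plan([hx-dx/1000*np.cos(f),hy-dx/1000*np.sin(f),z5-.016*(5-k)+dz/1000],f,20)
E
python3 tgt.py .5415 -.0731 2 73 5 .1232
```

```text
pos [ 0.4645 -0.0794  0.1292] phi 0.0845 F [ 0.1 -0.4 -0.6] w 0.257 t 13.05
total [  4.3   0.  -49. ] 3 rows: [[-1.4, -0.1, 16.3, -0.02], [-1.4, -0.1, 16.3, -0.02], [-1.4, -0.1, 16.3, -0.02]]
```

Request:
step_arm(
  targets=[
    [[0,0,15,0,-1],[0,0,17,0,-1],[0,0,12,0,-1],[0,0,5,0,-1],[0,0,0,0,-1],[0,0,0,0,-1]],
  ],
)

```text
time_s: 13.65
tool_pos: [0.467, -0.0794, 0.081]
ee_rot: [-0.043, 0.999, -0.0, 0.0]
force: [0.1, -0.3, -0.8]
grip_width: 0.256
finger_force: 42.6
```

```bash
python3 tgt.py .5415 -.0731 2 12 5 .1232
```

```text
pos [ 0.467  -0.0794  0.081 ] phi 0.0852 F [ 0.1 -0.3 -0.8] w 0.256 t 13.65
total [62.5  5.3 -0.8] 4 rows: [[-15.7, -0.0, 0.2, -0.01], [-15.7, -0.0, 0.2, -0.01], [-15.7, -0.0, 0.2, -0.01], [-15.7, -0.0, 0.2, -0.01]]
```

Request:
step_arm(
  targets=[
    [[-10,0,0.5,0,-1],[-15,0,0,0,-1],[-5,0,0,0,-1],[0,0,0,0,-1]],
  ],
)

```text
time_s: 14.05
tool_pos: [0.4981, -0.0769, 0.0808]
ee_rot: [-0.043, 0.999, -0.0, 0.001]
force: [0.3, -0.0, -0.7]
grip_width: 0.266
finger_force: 42.6
```

Request:
step_arm(
  targets=[
    [[-12,0,0,0,-1],[-12,0,0,0,-1],[-9,0,0,0,-1],[0,0,0,0,-1]],
  ],
)

```text
time_s: 14.45
tool_pos: [0.5315, -0.074, 0.0805]
ee_rot: [-0.043, 0.999, -0.0, 0.001]
force: [-0.6, -0.4, -0.4]
grip_width: 0.256
finger_force: 42.6
```

```bash
python3 tgt.py .5415 -.0731 2 0.5 5 .1232
```

```text
pos [ 0.5315 -0.074   0.0805] phi 0.0855 F [-0.6 -0.4 -0.4] w 0.256 t 14.45
total [ 9.5  0.9 -0.3] 1 rows: [[-9.5, 0.1, 0.3, -0.0]]
```

Entering freely. Now home, lower, and release.

Request:
step_arm(
  targets=[
    [[-5,0,0,0,-1],[-4.5,0,0,0,-1],[0,0,0,0,-1]],
  ],
)

```text
time_s: 14.75
tool_pos: [0.5394, -0.0732, 0.0803]
ee_rot: [-0.043, 0.999, -0.0, 0.0]
force: [0.5, -0.6, -0.1]
grip_width: 0.257
finger_force: 42.6
```

Request:
step_arm(
  targets=[
    [[0,0,2,0,-1],[0,0,1.5,0,-1],[0,0,1,0,-1],[0,0,0,0,-1]],
  ],
)

```text
time_s: 15.15
tool_pos: [0.5383, -0.0732, 0.0757]
ee_rot: [-0.043, 0.999, 0.0, -0.0]
force: [-0.7, -0.1, -0.1]
grip_width: 0.259
finger_force: 42.8
```

Request:
step_arm(
  targets=[
    [[0,0,1,0,-1],[0,0,0,0,-1]],
  ],
)

```text
time_s: 15.35
tool_pos: [0.5386, -0.0732, 0.0749]
ee_rot: [-0.043, 0.999, 0.0, -0.0]
force: [-1.5, 0.1, 1.6]
grip_width: 0.257
finger_force: 43.0
```

Request:
step_arm(
  targets=[
    [[-2,0,0,0,-1],[0,0,0.5,0,-1],[0,0,0,0,-1]],
  ],
)

```text
time_s: 15.65
tool_pos: [0.5411, -0.073, 0.0745]
ee_rot: [-0.043, 0.999, 0.0, 0.0]
force: [-1.2, 1.4, 3.3]
grip_width: 0.262
finger_force: 43.1
```

Request:
step_arm(
  targets=[
    [[0,0,0,0,-0.3],[0,0,0,0,-0.2],[0,0,0,0,-0.2],[0,0,0,0,-0.2]],
  ],
)

```text
time_s: 16.05
tool_pos: [0.5408, -0.0731, 0.0742]
ee_rot: [-0.043, 0.999, -0.0, -0.0]
force: [0.1, -0.4, 0.2]
grip_width: 0.403
finger_force: 0.0
```

```bash
python3 look.py 2
```

```text
[ 0.5408 -0.0731  0.0742] 0.08505155424863574 [ 0.1229 -0.44    0.195 ] 0.4033331819378865
```

Request:
step_arm(
  targets=[
    [[0,0,-10,0,-0.2],[0,0,-25,0,-0.2],[0,0,-35,0,-0.2],[0,0,-30,0,-0.2],[8,20,0,0,0.2],[8,35,0,0,0.3],[8,40,0,0,0.3],[8,40,0,0,0.3]],
  ],
)

```text
time_s: 16.95
tool_pos: [0.4972, 0.0597, 0.1753]
ee_rot: [-0.042, 0.999, 0.0, 0.001]
force: [0.5, -0.3, 0.4]
grip_width: 0.651
finger_force: 0.0
```

```bash
python3 look.py 3; python3 - <<'E'
from h import *
T=cv2.imread("pics/raw_t3.png")[:,:,::-1].copy()
for r in poses(T): print(r[0],r[1],r[2],r[3],"grip57",r[1]-.057*np.array([np.cos(r[2]),np.sin(r[2])]))
plan([.448,.167,.07],-.142,35)
E
```

```text
[0.4972 0.0597 0.1753] 0.08387463071047388 [ 0.4738 -0.2638  0.3856] 0.6513733490290243
blue [0.64386675 0.30318607] 0.03592363760045068 0.05899086308020361 grip57 [0.58690352 0.30113887]
blue [0.57311707 0.15579185] -1.7141640177877746 0.05025260654012426 grip57 [0.58126106 0.21220706]
blue [0.50200939 0.17379154] 0.014493500365448263 0.05451600922975701 grip57 [0.44501538 0.17296544]
orange [0.57311707 0.15579185] 1.458332375766421 0.23042989584457133 grip57 [0.56672013 0.09915194]
pos [0.4959 0.0623 0.1751] phi 0.0906 F [ 0.2 -0.1  0. ] w 0.653 t 17.05
total [ -47.9  104.7 -105.1] 5 rows: [[7.6, 21.7, 21.0, 2.67], [8.6, 21.3, 21.0, 2.67], [9.6, 20.9, 21.0, 2.67], [10.6, 20.4, 21.0, 2.67], [11.5, 19.9, 21.0, 2.67]]
```

View pics/l3.png

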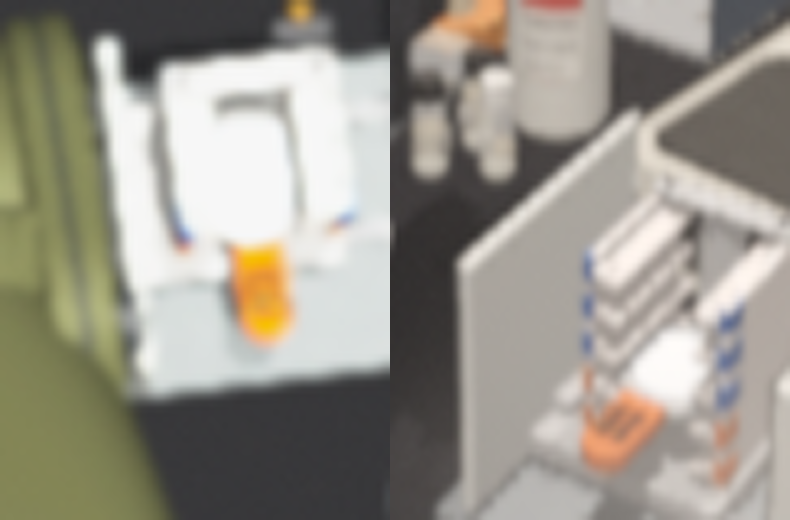

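The left half (top view) shows the orange carrier seated centrally in the cassette, grip at (262,290). The right half shows it at the orange marks, grip at (620,430). Checking whether the blue grips have moved.

```bash
python3 - <<'E'
from h import *
for n in("top","scene"):
    im=cv2.imread(f"pics/raw_{n[0]}3.png")[:,:,::-1].copy()
    for k,a,p,c in carriers(n,im,40): print(n,k,a,np.round(p,4))
E
```

```text
top blue 132 [0.5849 0.3011 0.006 ]
top blue 134 [0.5803 0.2055 0.006 ]
top blue 67 [0.4475 0.173  0.006 ]
top orange 76 [ 0.5473 -0.0732  0.006 ]
scene blue 57 [0.5779 0.2927 0.006 ]
scene blue 76 [0.575 0.199 0.006]
scene blue 56 [0.4438 0.159  0.006 ]
```

Request:
step_arm(
  targets=[
    [[8,22,20,2.7,0.3],[9,21,20,2.7,0.3],[10,21,20,2.7,0.3],[10,20,20,2.7,0.3],[11,20,20,2.7,0.3],[0,0,0,0,0.3],[0,0,0,0,0.3]],
  ],
)

```text
time_s: 17.75
tool_pos: [0.4505, 0.1629, 0.0746]
ee_rot: [0.075, 0.997, -0.0, 0.0]
force: [1.0, -0.2, 0.3]
grip_width: 0.652
finger_force: 0.0
```

```bash
python3 - <<'E'
from h import *
plan([.4487,.1669,.0235],-.142,35)
E
```

```text
pos [0.4505 0.1629 0.0746] phi -0.1494 F [ 1.  -0.2  0.3] w 0.652 t 17.75
total [ -1.8   4.  -51.1] 2 rows: [[1.2, 1.8, 25.5, -0.21], [1.2, 1.9, 25.5, -0.21]]
```

Request:
step_arm(
  targets=[
    [[1,2,25,-0.4,0.3],[1,2,20,0,0.3],[0,0,6,0,0.3],[0,0,0,0,0],[0,0,0,0,-0.5]],
  ],
)

```text
time_s: 18.25
tool_pos: [0.4501, 0.1673, 0.0244]
ee_rot: [0.072, 0.997, 0.0, 0.001]
force: [0.5, 1.3, 0.2]
grip_width: 0.347
finger_force: 0.0
```

Request:
step_arm(
  newtons=40,
  targets=[
    [[0,0,0,0,-0.7],[0,0,0,0,-0.8],[0,0,0,0,-1],[0,0,0,0,-1],[0,0,0,0,-1]],
  ],
)

```text
time_s: 18.75
tool_pos: [0.4502, 0.1674, 0.0247]
ee_rot: [0.072, 0.997, -0.0, 0.002]
force: [-0.7, -2.4, 5.7]
grip_width: 0.254
finger_force: 39.1
```

Request:
step_arm(
  targets=[
    [[0,0,-5,0,-1],[0,0,-15,0,-1],[0,0,-25,0,-1],[0,0,-35,0,-1],[0,0,-35,0,-1],[0,0,-35,0,-1],[0,0,0,0,-1]],
  ],
)

```text
time_s: 19.45
tool_pos: [0.452, 0.1689, 0.1785]
ee_rot: [0.072, 0.997, 0.002, 0.004]
force: [1.5, 0.6, -0.4]
grip_width: 0.253
finger_force: 39.1
```

```bash
python3 - <<'E'
from h import *
plan([.4645,-.0797,.1692],.0855,38)
E
```

```text
pos [0.452  0.1689 0.1785] phi -0.1433 F [ 1.5  0.6 -0.4] w 0.253 t 19.45
total [  12.5 -248.6   -9.3] 7 rows: [[-6.8, -34.9, 1.3, -1.87], [-5.7, -35.1, 1.3, -1.87], [-4.5, -35.3, 1.3, -1.87], [-3.4, -35.4, 1.3, -1.87], [-2.2, -35.5, 1.3, -1.87], [-1.1, -35.5, 1.3, -1.87], [0.1, -35.6, 1.3, -1.87]]
```

Request:
step_arm(
  targets=[
    [[-6,-25,1,-1.9,-1],[-6,-38,1,-1.9,-1],[-4,-38,1,-1.9,-1],[-3,-38,1,-1.9,-1],[-2,-38,1,-1.9,-1],[-1,-38,1,-1.9,-1],[0,-33,1,-1.7,-1],[0,0,0,0,-1]],
  ],
)

```text
time_s: 20.25
tool_pos: [0.4604, -0.0848, 0.1657]
ee_rot: [-0.04, 0.999, -0.001, -0.0]
force: [-0.1, 1.2, -1.1]
grip_width: 0.252
finger_force: 39.2
```

Request:
step_arm(
  targets=[
    [[0,0,15,0,-1],[0,0,20,0,-1],[0,0,20,0,-1],[0,0,0,0,-1],[0,0,0,0,-1]],
  ],
)

```text
time_s: 20.75
tool_pos: [0.4599, -0.0811, 0.1111]
ee_rot: [-0.043, 0.999, 0.0, -0.001]
force: [1.5, 0.3, -0.5]
grip_width: 0.256
finger_force: 39.2
```

```bash
python3 tgt.py .5420 -.0731 3 74 5 .1245;  python3 tgt.py .5420 -.0731 3 40 5 .1245
```

```text
pos [ 0.4599 -0.0811  0.1111] phi 0.0857 F [ 1.5  0.3 -0.5] w 0.256 t 20.75
total [  8.4   1.6 -13.6] 1 rows: [[-8.5, 0.9, 13.6, 0.01]]
pos [ 0.4599 -0.0811  0.1111] phi 0.0857 F [ 1.5  0.3 -0.5] w 0.256 t 20.75
total [ 42.2   4.5 -13.6] 3 rows: [[-14.2, 0.3, 4.5, 0.0], [-14.2, 0.3, 4.5, 0.0], [-14.2, 0.3, 4.5, 0.0]]
```

Request:
step_arm(
  targets=[
    [[0,0.8,8,0,-1],[0,0,5.5,0,-1],[0,0,0,0,-1],[-10,0,0,0,-1],[-15,0,0,0,-1],[-10,0,0,0,-1],[0,0,0,0,-1],[0,0,0,0,-1]],
  ],
)

```text
time_s: 21.55
tool_pos: [0.4954, -0.0779, 0.0977]
ee_rot: [-0.043, 0.999, -0.0, -0.0]
force: [0.5, -0.5, 0.0]
grip_width: 0.257
finger_force: 39.2
```

```bash
python3 tgt.py .5420 -.0731 3 12 5 .1245
```

```text
pos [ 0.4954 -0.0779  0.0977] phi 0.0852 F [ 0.5 -0.5  0. ] w 0.257 t 21.55
total [34.6  3.8 -0.2] 2 rows: [[-17.4, 0.4, 0.1, -0.01], [-17.4, 0.4, 0.1, -0.01]]
```

Request:
step_arm(
  targets=[
    [[-10,0.7,0,0,-1],[-12,0,0,0,-1],[-12,0,0,0,-1],[0,0,0,0,-1]],
  ],
)

```text
time_s: 21.95
tool_pos: [0.5321, -0.0744, 0.0981]
ee_rot: [-0.043, 0.999, -0.0, 0.001]
force: [-0.9, -0.4, -1.1]
grip_width: 0.254
finger_force: 39.2
```

Request:
step_arm(
  targets=[
    [[-5,0,0,0,-1],[-4,0,0,0,-1],[0,0,0,0,-1]],
  ],
)

```text
time_s: 22.25
tool_pos: [0.5387, -0.0736, 0.0978]
ee_rot: [-0.043, 0.999, -0.0, 0.0]
force: [0.5, -0.8, -0.2]
grip_width: 0.255
finger_force: 39.2
```

Request:
step_arm(
  targets=[
    [[-2,0,0,0,-1],[0,0,0,0,-1]],
  ],
)

```text
time_s: 22.45
tool_pos: [0.5402, -0.0735, 0.0978]
ee_rot: [-0.042, 0.999, -0.0, 0.0]
force: [-0.3, -0.3, -0.1]
grip_width: 0.257
finger_force: 39.2
```

Request:
step_arm(
  targets=[
    [[-2,0,0,0,-1],[0,0,0,0,-1]],
  ],
)

```text
time_s: 22.65
tool_pos: [0.5424, -0.0733, 0.0979]
ee_rot: [-0.043, 0.999, -0.0, 0.0]
force: [-0.5, 0.2, -1.4]
grip_width: 0.25
finger_force: 39.2
```

Request:
step_arm(
  targets=[
    [[-1.5,0,0,0,-1],[0,0,0,0,-1]],
  ],
)

```text
time_s: 22.85
tool_pos: [0.5437, -0.0732, 0.0978]
ee_rot: [-0.043, 0.999, -0.0, -0.0]
force: [-0.5, 0.3, -0.9]
grip_width: 0.253
finger_force: 39.2
```

Request:
step_arm(
  targets=[
    [[-1.5,0,0,0,-1],[0,0,0,0,-1]],
  ],
)

```text
time_s: 23.05
tool_pos: [0.544, -0.073, 0.0974]
ee_rot: [-0.042, 0.999, -0.0, -0.001]
force: [-2.4, -0.1, -0.9]
grip_width: 0.256
finger_force: 39.3
```

Request:
step_arm(
  targets=[
    [[2.5,0,0,0,-1],[0,0,2,0,-1],[0,0,2,0,-1],[0,0,0,0,-1]],
  ],
)

```text
time_s: 23.45
tool_pos: [0.5428, -0.0732, 0.0936]
ee_rot: [-0.043, 0.999, 0.0, 0.0]
force: [0.2, 0.9, -1.2]
grip_width: 0.251
finger_force: 39.3
```

Request:
step_arm(
  targets=[
    [[0,0,1,0,-1],[0,0,0,0,-1]],
  ],
)

```text
time_s: 23.65
tool_pos: [0.5429, -0.0732, 0.0928]
ee_rot: [-0.043, 0.999, -0.0, 0.0]
force: [-0.1, 0.1, -0.7]
grip_width: 0.258
finger_force: 39.3
```

Request:
step_arm(
  targets=[
    [[0,0,1,0,-1],[0,0,0,0,-1]],
  ],
)

```text
time_s: 23.85
tool_pos: [0.5429, -0.0733, 0.092]
ee_rot: [-0.043, 0.999, -0.0, 0.0]
force: [-1.1, 0.3, 1.5]
grip_width: 0.257
finger_force: 39.6
```

Request:
step_arm(
  targets=[
    [[0,0,0.5,0,-1],[0,0,0,0,-0.3],[0,0,0,0,-0.2],[0,0,0,0,-0.2],[0,0,0,0,-0.2]],
  ],
)

```text
time_s: 24.35
tool_pos: [0.5426, -0.0732, 0.0912]
ee_rot: [-0.043, 0.999, 0.0, -0.0]
force: [0.0, 0.9, -0.1]
grip_width: 0.401
finger_force: 0.0
```

Request:
step_arm(
  targets=[
    [[0,0,-10,0,-0.2],[0,0,-25,0,-0.2],[0,0,-30,0,-0.2],[0,0,-25,0,-0.2],[0,20,0,0,0.2],[0,35,0,0,0.3],[0,40,0,0,0.3],[0,20,0,0,0.3]],
  ],
)

```text
time_s: 25.15
tool_pos: [0.5326, 0.0437, 0.1823]
ee_rot: [-0.043, 0.999, 0.001, 0.0]
force: [-1.2, -0.9, -0.2]
grip_width: 0.652
finger_force: 0.0
```

```bash
python3 look.py 4; python3 - <<'E'
from h import *
for n in("top","scene"):
    im=cv2.imread(f"pics/raw_{n[0]}4.png")[:,:,::-1].copy()
    for k,a,p,c in carriers(n,im,30): print(n,k,a,np.round(p,4),np.round(c,1))
    if n=="top":
        for r in poses(im): print(r[0],r[1],r[2],r[3])
plan([.5834,.2064,.07],.159,35)
E
```

```text
[0.5326 0.0437 0.1823] 0.0867587524539075 [-1.1823 -0.9238 -0.1784] 0.6524441364423006
top blue 131 [0.5931 0.3222 0.006 ] [168.2 199. ]
top blue 129 [0.5805 0.2059 0.006 ] [203.6 201.7]
top blue 79 [ 0.5517 -0.0756  0.006 ] [290.1 207.9]
blue [0.65070255 0.3338054 ] 0.19880599847483305 0.058773245298247366
blue [0.63942437 0.21531293] 0.1577189787899046 0.059650468895337594
blue [0.63942437 0.21531293] 1.2778688419996989 0.3038354138304765
scene blue 59 [0.5864 0.3146 0.006 ] [182.9 181.7]
scene blue 73 [0.5756 0.1995 0.006 ] [206.7 194.2]
pos [0.5328 0.0437 0.1821] phi 0.0888 F [-0.2 -0.2  0.7] w 0.648 t 25.25
total [  50.6  162.7 -112.1] 6 rows: [[-10.8, 26.3, 18.7, -0.67], [-11.1, 26.1, 18.7, -0.67], [-11.4, 26.0, 18.7, -0.67], [-11.7, 25.9, 18.7, -0.67], [-12.0, 25.7, 18.7, -0.67], [-12.3, 25.6, 18.7, -0.67]]
```

View pics/l4.png

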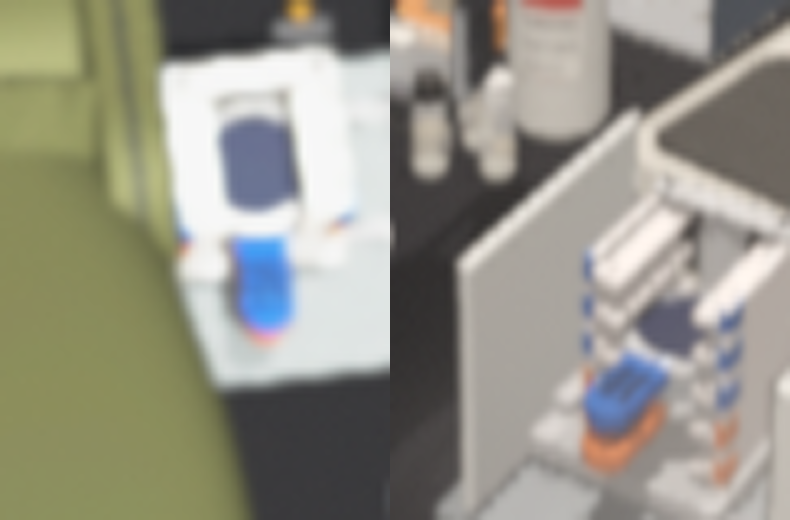

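The top and scene views show the blue carrier in slot 3, squarely above the orange one. The far blue carrier has been knocked to (0.651, 0.334), yaw 0.20. Next is the middle blue one, which is where it was.

Request:
step_arm(
  targets=[
    [[-10,26,18,-0.7,0.3],[-11,26,18,-0.7,0.3],[-11,26,18,-0.7,0.3],[-12,26,18,-0.7,0.3],[-12,26,18,-0.7,0.3],[-12,26,18,-0.7,0.3],[0,0,0,0,0.3],[0,0,0,0,0.3]],
  ],
)

```text
time_s: 26.05
tool_pos: [0.5824, 0.2036, 0.073]
ee_rot: [-0.079, 0.997, -0.001, -0.001]
force: [-0.2, -0.2, -0.2]
grip_width: 0.651
finger_force: 0.0
```

```bash
python3 - <<'E'
from h import *
plan([.5834,.2064,.0245],.159,35)
E
```

```text
pos [0.5824 0.2036 0.073 ] phi 0.1585 F [-0.2 -0.2 -0.2] w 0.651 t 26.05
total [  1.    2.8 -48.5] 2 rows: [[-0.7, 1.3, 24.3, -0.01], [-0.7, 1.3, 24.3, -0.01]]
```

Request:
step_arm(
  targets=[
    [[-1,2,24,0,0.3],[0,1,18,0,0.3],[0,0,6.5,0,0.3],[0,0,0,0,0],[0,0,0,0,-0.5]],
  ],
)

```text
time_s: 26.55
tool_pos: [0.5837, 0.2067, 0.026]
ee_rot: [-0.079, 0.997, 0.0, 0.001]
force: [0.2, 0.0, 0.2]
grip_width: 0.344
finger_force: 0.0
```

Request:
step_arm(
  newtons=40,
  targets=[
    [[0,0,0,0,-0.7],[0,0,0,0,-0.8],[0,0,0,0,-1],[0,0,0,0,-1],[0,0,0,0,-1]],
  ],
)

```text
time_s: 27.05
tool_pos: [0.584, 0.2071, 0.0264]
ee_rot: [-0.079, 0.997, -0.0, 0.001]
force: [-1.1, -2.1, 6.4]
grip_width: 0.238
finger_force: 40.2
```

Request:
step_arm(
  targets=[
    [[0,0,-5,0,-1],[0,0,-15,0,-1],[0,0,-25,0,-1],[0,0,-35,0,-1],[0,0,-40,0,-1],[0,0,-40,0,-1],[0,0,0,0,-1]],
  ],
)

```text
time_s: 27.75
tool_pos: [0.5867, 0.209, 0.1918]
ee_rot: [-0.079, 0.997, 0.002, 0.006]
force: [0.7, 0.5, 0.5]
grip_width: 0.003
finger_force: 0.0
```

```bash
python3 - <<'E'
from h import *
plan([.4625,-.0797,.18],.0855,38)
E
```

```text
pos [0.5867 0.209  0.1918] phi 0.1587 F [0.7 0.5 0.5] w 0.003 t 27.75
total [-124.2 -288.7  -11.8] 9 rows: [[18.7, -29.5, 1.3, 0.47], [18.5, -29.6, 1.3, 0.47], [18.2, -29.8, 1.3, 0.47], [18.0, -29.9, 1.3, 0.47], [17.7, -30.1, 1.3, 0.47], [17.5, -30.2, 1.3, 0.47], [17.2, -30.4, 1.3, 0.47], [17.0, -30.5, 1.3, 0.47], [16.7, -30.6, 1.3, 0.47]]
```

The grip closed to zero on the way up, so the carrier was dropped. Looking again.

Request:
step_arm(
  targets=[
    [[15,-35,0,0,0.3],[15,-35,0,0,0.3],[15,-35,0,0,0.3],[15,-35,0,0,0.3],[0,0,0,0,0.3]],
  ],
)

```text
time_s: 28.25
tool_pos: [0.5438, 0.0561, 0.1845]
ee_rot: [-0.077, 0.997, -0.001, -0.001]
force: [-0.8, 1.0, -0.2]
grip_width: 0.649
finger_force: 0.0
```

```bash
python3 look.py 5; python3 - <<'E'
from h import *
im=cv2.imread("pics/raw_t5.png")[:,:,::-1].copy()
for k,a,p,c in carriers("top",im,30): print(k,a,np.round(p,4),np.round(c,1))
for r in poses(im): print(r[0],r[1],r[2],r[3],r[4])
s=cv2.imread("pics/raw_s5.png")
cv2.imwrite("pics/v5.png",np.hstack([cv2.resize(im[160:260,150:250,::-1],(400,400),interpolation=cv2.INTER_CUBIC),cv2.resize(s[150:250,150:250],(400,400),interpolation=cv2.INTER_CUBIC)]))
E
```

```text
[0.5438 0.0561 0.1845] 0.15385633996843234 [-0.8135  1.0492 -0.2365] 0.648782763591183
blue 131 [0.5931 0.3222 0.006 ] [168.2 199. ]
blue 127 [0.5699 0.2487 0.006 ] [190.6 205.4]
blue 79 [ 0.5517 -0.0756  0.006 ] [290.1 207.9]
blue [0.65070255 0.3338054 ] 0.19880599847483305 0.058773245298247366 (20.788660049438477, 21.577878952026367)
blue [0.62154009 0.2195199 ] -0.513900641011232 0.05933185755664737 (21.211576461791992, 21.680599212646484)
blue [0.62154009 0.2195199 ] 1.3383740315602557 0.30325389501013134 (21.211576461791992, 21.680599212646484)
```

View pics/v5.png

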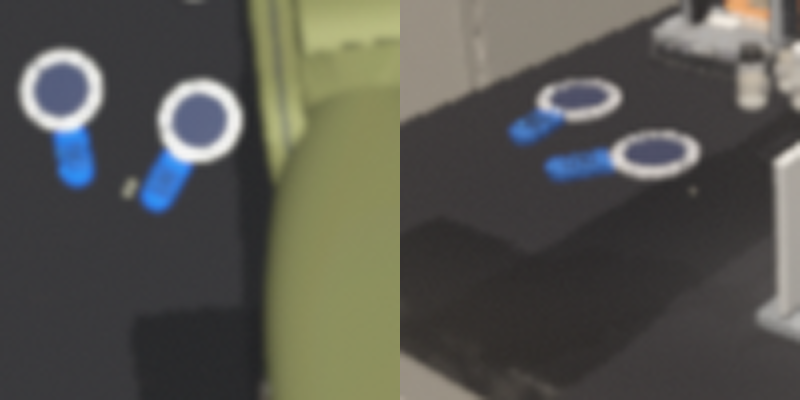

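Both blue carriers lie face up: top view (62,90) and (200,120), the latter with its grip swung to the left. Regrasping, lower and harder.

```bash
python3 - <<'E'
from h import *
plan([.5719,.2475,.07],-.514,35)
E
```

```text
pos [0.5456 0.0592 0.1848] phi 0.1569 F [ 0.3 -0.8 -0.8] w 0.652 t 28.35
total [  26.3  188.3 -114.8] 7 rows: [[-7.9, 26.0, 16.4, 5.49], [-5.4, 26.6, 16.4, 5.49], [-2.8, 27.0, 16.4, 5.49], [-0.2, 27.2, 16.4, 5.49], [2.4, 27.1, 16.4, 5.49], [5.0, 26.7, 16.4, 5.49], [7.5, 26.1, 16.4, 5.49]]
```

Request:
step_arm(
  targets=[
    [[-8,26,16,5.5,0.3],[-5,26,16,5.5,0.3],[-3,27,16,5.5,0.3],[0,27,16,5.5,0.3],[2,27,16,5.5,0.3],[5,27,16,5.5,0.3],[8,26,16,5.5,0.3],[0,0,0,0,0.3]],
  ],
)

```text
time_s: 29.15
tool_pos: [0.5704, 0.252, 0.0701]
ee_rot: [0.252, 0.968, 0.0, -0.001]
force: [-0.7, -0.0, 0.2]
grip_width: 0.649
finger_force: 0.0
```

```bash
python3 - <<'E'
from h import *
plan([.5719,.2475,.022],-.514,35)
E
```

```text
pos [0.5704 0.252  0.0701] phi -0.5088 F [-0.7 -0.   0.2] w 0.649 t 29.15
total [  1.5  -4.5 -48.1] 2 rows: [[-1.7, -1.6, 24.0, 0.15], [-1.7, -1.6, 24.0, 0.15]]
```

Request:
step_arm(
  targets=[
    [[-2,-2,24,0,0.3],[-1,-1,18,0,0.3],[0,0,6,0,0.3],[0,0,0,0,0],[0,0,0,0,-0.3]],
  ],
)

```text
time_s: 29.65
tool_pos: [0.5732, 0.2438, 0.0256]
ee_rot: [0.254, 0.967, 0.0, 0.0]
force: [0.1, -0.1, 0.0]
grip_width: 0.356
finger_force: 0.0
```

```bash
python3 - <<'E'
from h import *
plan([.5719,.2475,.021],-.514,35)
E
```

```text
pos [0.5732 0.2438 0.0256] phi -0.513 F [ 0.1 -0.1  0. ] w 0.356 t 29.65
total [-1.3  3.7 -4.6] 1 rows: [[2.9, 2.6, 4.6, 0.06]]
```

Request:
step_arm(
  targets=[
    [[2.5,2.5,4,0,-0.3],[0,0,0,0,-0.3]],
  ],
)

```text
time_s: 29.85
tool_pos: [0.5719, 0.2473, 0.0213]
ee_rot: [0.254, 0.967, 0.0, 0.0]
force: [0.9, -0.1, 0.3]
grip_width: 0.349
finger_force: 0.0
```

Request:
step_arm(
  newtons=60,
  targets=[
    [[0,0,0,0,-0.6],[0,0,0,0,-0.8],[0,0,0,0,-1],[0,0,0,0,-1],[0,0,0,0,-1]],
  ],
)

```text
time_s: 30.35
tool_pos: [0.5721, 0.247, 0.0216]
ee_rot: [0.254, 0.967, 0.001, 0.0]
force: [-0.9, -0.0, 5.7]
grip_width: 0.255
finger_force: 59.2
```

Request:
step_arm(
  targets=[
    [[0,0,-3,0,-1],[0,0,-5,0,-1],[0,0,0,0,-1],[0,0,0,0,-1]],
  ],
)

```text
time_s: 30.75
tool_pos: [0.5717, 0.2467, 0.0288]
ee_rot: [0.254, 0.967, -0.0, 0.0]
force: [-0.3, -0.5, -0.4]
grip_width: 0.252
finger_force: 58.6
```

Request:
step_arm(
  targets=[
    [[0,0,-15,0,-1],[0,0,-30,0,-1],[0,0,-35,0,-1],[0,0,-40,0,-1],[0,0,-30,0,-1],[0,0,0,0,-1]],
  ],
)

```text
time_s: 31.35
tool_pos: [0.5746, 0.248, 0.1839]
ee_rot: [0.254, 0.967, 0.003, 0.004]
force: [0.9, -0.1, -0.0]
grip_width: 0.254
finger_force: 58.7
```

```bash
python3 - <<'E'
from h import *
plan([.4615,-.0805,.178],.0855,36)
E
```

```text
pos [0.5746 0.248  0.1839] phi -0.5136 F [ 0.9 -0.1 -0. ] w 0.254 t 31.35
total [-113.1 -328.5   -5.9] 10 rows: [[-6.3, -34.2, 0.6, -3.43], [-4.2, -34.5, 0.6, -3.43], [-2.2, -34.7, 0.6, -3.43], [-0.1, -34.7, 0.6, -3.43], [2.0, -34.7, 0.6, -3.43], [4.1, -34.5, 0.6, -3.43], [6.1, -34.2, 0.6, -3.43], [8.2, -33.8, 0.6, -3.43], [10.2, -33.2, 0.6, -3.43], [12.1, -32.5, 0.6, -3.43]]
```

Request:
step_arm(
  targets=[
    [[-6,-34,0,-3.4,-1],[-4,-34,0,-3.4,-1],[-2,-35,0,-3.4,-1],[0,-35,0,-3.4,-1],[2,-35,0,-3.4,-1],[4,-35,0,-3.4,-1],[6,-34,0,-3.4,-1],[8,-34,0,-3.4,-1]],
  ],
)

```text
time_s: 32.15
tool_pos: [0.4788, -0.0176, 0.1777]
ee_rot: [0.018, 1.0, -0.0, -0.001]
force: [0.6, -0.1, -0.4]
grip_width: 0.255
finger_force: 58.8
```

Request:
step_arm(
  targets=[
    [[10,-33,0,-3.4,-1],[12,-32,0,-3.4,-1],[0,0,0,0,-1],[0,0,0,0,-1]],
  ],
)

```text
time_s: 32.55
tool_pos: [0.4569, -0.0816, 0.178]
ee_rot: [-0.039, 0.999, 0.0, -0.001]
force: [0.6, -0.0, -0.8]
grip_width: 0.259
finger_force: 58.9
```

```bash
python3 tgt.py .5417 -.0731 4 80 5 .1214
```

```text
pos [ 0.4569 -0.0816  0.178 ] phi 0.0774 F [ 0.6 -0.  -0.8] w 0.259 t 32.55
total [  5.1   1.6 -67.6] 4 rows: [[-1.3, 0.3, 16.9, -0.12], [-1.3, 0.3, 16.9, -0.12], [-1.3, 0.3, 16.9, -0.12], [-1.3, 0.3, 16.9, -0.12]]
```

Request:
step_arm(
  targets=[
    [[0,0.5,17,-0.5,-1],[0,0.5,20,0,-1],[0,0,20,0,-1],[0,0,10,0,-1],[0,0,0,0,-1],[0,0,0,0,-1]],
  ],
)

```text
time_s: 33.15
tool_pos: [0.4579, -0.0797, 0.112]
ee_rot: [-0.045, 0.999, 0.0, 0.0]
force: [0.7, 0.9, -0.5]
grip_width: 0.251
finger_force: 58.9
```

```bash
python3 tgt.py .5417 -.0731 4 45 5 .1214
```

```text
pos [ 0.4579 -0.0797  0.112 ] phi 0.0894 F [ 0.7  0.9 -0.5] w 0.251 t 33.15
total [39.   2.8 -1.6] 2 rows: [[-19.5, -0.4, 0.8, 0.11], [-19.5, -0.3, 0.8, 0.11]]
```

Request:
step_arm(
  targets=[
    [[-14,-0.4,1,0.2,-1],[-15,-0.3,0.5,0,-1],[-10,0,0,0,-1],[0,0,0,0,-1],[0,0,0,0,-1]],
  ],
)

```text
time_s: 33.65
tool_pos: [0.4967, -0.0775, 0.1104]
ee_rot: [-0.043, 0.999, -0.0, -0.0]
force: [0.6, 0.5, -1.3]
grip_width: 0.252
finger_force: 58.9
```

```bash
python3 tgt.py .5417 -.0731 4 10 5 .1214
```

```text
pos [ 0.4967 -0.0775  0.1104] phi 0.0852 F [ 0.6  0.5 -1.3] w 0.252 t 33.65
total [35.   3.5 -0. ] 2 rows: [[-17.6, 0.3, 0.0, -0.01], [-17.6, 0.3, 0.0, -0.01]]
```

Request:
step_arm(
  targets=[
    [[-10,0.5,0,0,-1],[-13,0,0,0,-1],[-12,0,0,0,-1],[0,0,0,0,-1]],
  ],
)

```text
time_s: 34.05
tool_pos: [0.5335, -0.0741, 0.1106]
ee_rot: [-0.043, 0.999, -0.0, 0.001]
force: [0.3, -0.2, -0.7]
grip_width: 0.255
finger_force: 58.9
```

Request:
step_arm(
  targets=[
    [[-5,0,0,0,-1],[-3,0,0,0,-1],[0,0,0,0,-1]],
  ],
)

```text
time_s: 34.35
tool_pos: [0.5394, -0.0734, 0.1103]
ee_rot: [-0.043, 0.999, -0.0, 0.0]
force: [-0.4, -0.4, -0.9]
grip_width: 0.258
finger_force: 58.9
```

Request:
step_arm(
  targets=[
    [[-2,0,0,0,-1],[0,0,0,0,-1]],
  ],
)

```text
time_s: 34.55
tool_pos: [0.5413, -0.0732, 0.1103]
ee_rot: [-0.042, 0.999, -0.0, 0.0]
force: [0.0, 0.1, -0.1]
grip_width: 0.25
finger_force: 58.9
```

Request:
step_arm(
  targets=[
    [[-1.5,0,0,0,-1],[0,0,0,0,-1]],
  ],
)

```text
time_s: 34.75
tool_pos: [0.5423, -0.0731, 0.1102]
ee_rot: [-0.042, 0.999, 0.0, -0.001]
force: [-1.1, -0.5, -0.6]
grip_width: 0.255
finger_force: 58.9
```

Request:
step_arm(
  targets=[
    [[-1.5,0,0,0,-1],[0,0,0,0,-1]],
  ],
)

```text
time_s: 34.95
tool_pos: [0.5425, -0.073, 0.1098]
ee_rot: [-0.042, 0.999, -0.0, -0.002]
force: [-5.1, -0.2, 0.4]
grip_width: 0.251
finger_force: 59.0
```

Request:
step_arm(
  targets=[
    [[3,0,0,0,-1],[0,0,2,0,-1],[0,0,2,0,-1],[0,0,0,0,-1]],
  ],
)

```text
time_s: 35.35
tool_pos: [0.5418, -0.0732, 0.1062]
ee_rot: [-0.043, 0.999, 0.0, 0.0]
force: [-0.7, 0.0, -1.1]
grip_width: 0.249
finger_force: 58.9
```

Request:
step_arm(
  targets=[
    [[0,0,1,0,-1],[0,0,0,0,-1]],
  ],
)

```text
time_s: 35.55
tool_pos: [0.5419, -0.0732, 0.1055]
ee_rot: [-0.043, 0.999, -0.0, 0.001]
force: [-0.0, -0.1, 0.6]
grip_width: 0.253
finger_force: 59.0
```

Request:
step_arm(
  targets=[
    [[0,0,1,0,-1],[0,0,0,0,-1]],
  ],
)

```text
time_s: 35.75
tool_pos: [0.5418, -0.0732, 0.1048]
ee_rot: [-0.043, 0.999, -0.0, 0.001]
force: [-0.7, 0.4, 3.6]
grip_width: 0.252
finger_force: 59.4
```

Request:
step_arm(
  targets=[
    [[0,0,0,0,-0.3],[0,0,0,0,-0.2],[0,0,0,0,-0.2],[0,0,0,0,-0.2]],
  ],
)

```text
time_s: 36.15
tool_pos: [0.5411, -0.0732, 0.1041]
ee_rot: [-0.042, 0.999, 0.0, -0.0]
force: [0.1, 0.3, -0.4]
grip_width: 0.399
finger_force: 0.0
```

Request:
step_arm(
  targets=[
    [[0,0,-10,0,-0.2],[0,0,-25,0,-0.2],[0,0,-30,0,-0.2],[0,0,-10,0,-0.2],[0,20,0,0,0.2],[0,35,0,0,0.3],[0,40,0,0,0.3],[0,20,0,0,0.3]],
  ],
)

```text
time_s: 36.95
tool_pos: [0.5309, 0.0436, 0.1793]
ee_rot: [-0.043, 0.999, 0.0, -0.0]
force: [0.4, -0.1, 0.5]
grip_width: 0.646
finger_force: 0.0
```

```bash
python3 look.py 6; python3 - <<'E'
from h import *
im=cv2.imread(f"pics/raw_t6.png")[:,:,::-1].copy()
for r in poses(im): print(r[0],r[1],r[2],r[3])
plan([.5948,.3225,.07],.199,36)
E
```

```text
[0.5309 0.0436 0.1793] 0.08672451909127377 [ 0.3774 -0.0543  0.5123] 0.6457107673990031
blue [0.65066622 0.33372758] 0.1976290681957446 0.05872231044469783
blue [0.65066622 0.33372758] 1.3371125617682942 0.42136924051266783
pos [0.531  0.0437 0.1793] phi 0.0889 F [ 0.1 -0.6 -0.6] w 0.656 t 37.05
total [  63.8  278.8 -109.3] 9 rows: [[-9.8, 30.2, 12.1, -0.7], [-10.2, 30.1, 12.1, -0.7], [-10.5, 30.0, 12.1, -0.7], [-10.9, 29.8, 12.1, -0.7], [-11.3, 29.7, 12.1, -0.7], [-11.6, 29.6, 12.1, -0.7], [-12.0, 29.4, 12.1, -0.7], [-12.4, 29.3, 12.1, -0.7], [-12.7, 29.1, 12.1, -0.7]]
```

View pics/l6.png

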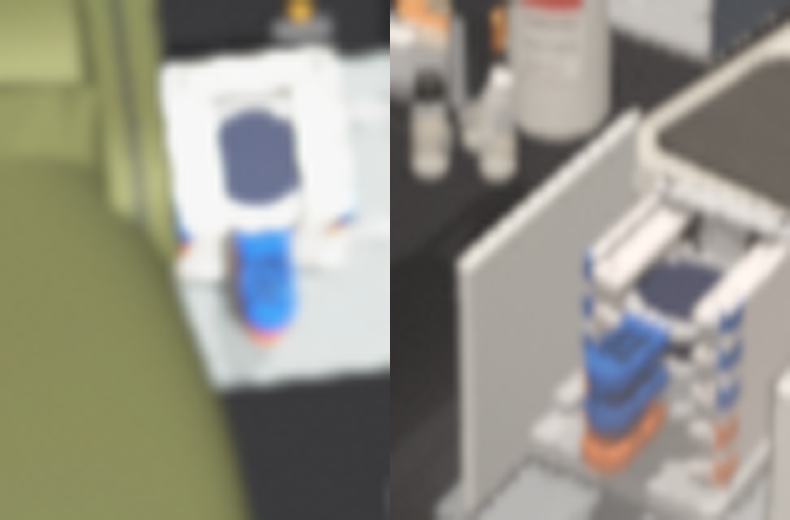

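The scene half shows three grips stacked neatly at (625,350), (625,395) and (620,440), so slots 2, 3 and 4 are filled. Now the last blue carrier.

Request:
step_arm(
  targets=[
    [[-10,30,12,-0.7,0.3],[-10,30,12,-0.7,0.3],[-10,30,12,-0.7,0.3],[-11,30,12,-0.7,0.3],[-11,30,12,-0.7,0.3],[-12,30,12,-0.7,0.3],[-12,29,12,-0.7,0.3],[-12,29,12,-0.7,0.3]],
  ],
)

```text
time_s: 37.85
tool_pos: [0.5892, 0.2889, 0.0826]
ee_rot: [-0.091, 0.996, -0.0, 0.0]
force: [0.4, 1.1, 0.1]
grip_width: 0.653
finger_force: 0.0
```

Request:
step_arm(
  targets=[
    [[-12,29,12,-0.7,0.3],[0,0,0,0,0.3],[0,0,0,0,0.3]],
  ],
)

```text
time_s: 38.15
tool_pos: [0.5949, 0.3189, 0.0704]
ee_rot: [-0.097, 0.995, -0.001, -0.001]
force: [-0.5, -0.7, 0.4]
grip_width: 0.648
finger_force: 0.0
```

```bash
python3 - <<'E'
from h import *
plan([.5948,.3225,.0215],.198,35)
E
```

```text
pos [0.5949 0.3189 0.0704] phi 0.1953 F [-0.5 -0.7  0.4] w 0.648 t 38.15
total [ -0.1   3.6 -48.9] 2 rows: [[-0.3, 1.8, 24.5, -0.08], [-0.3, 1.8, 24.5, -0.08]]
```

Request:
step_arm(
  targets=[
    [[0,2,24,0,0.3],[0,1,18,0,0.3],[0,0,4,0,0.3],[0,0,2,0,0],[0,0,0,0,-0.3],[0,0,0,0,-0.3]],
  ],
)

```text
time_s: 38.75
tool_pos: [0.5953, 0.3223, 0.0246]
ee_rot: [-0.097, 0.995, 0.0, 0.001]
force: [-0.6, 0.8, 0.5]
grip_width: 0.349
finger_force: 0.0
```

```bash
python3 - <<'E'
from h import *
plan([.5948,.3225,.0215],.198,35)
E
```

```text
pos [0.5953 0.3223 0.0246] phi 0.1944 F [-0.6  0.8  0.5] w 0.349 t 38.75
total [-0.5  0.2 -3.1] 1 rows: [[0.5, 0.3, 3.1, -0.2]]
```

Request:
step_arm(
  newtons=60,
  targets=[
    [[0.5,0,3,0,-0.3],[0,0,0,0,-0.5],[0,0,0,0,-0.8],[0,0,0,0,-1],[0,0,0,0,-1],[0,0,0,0,-1],[0,0,0,0,-1]],
  ],
)

```text
time_s: 39.45
tool_pos: [0.5944, 0.3225, 0.0211]
ee_rot: [-0.097, 0.995, 0.0, 0.001]
force: [0.7, -1.6, 5.4]
grip_width: 0.254
finger_force: 59.0
```

Request:
step_arm(
  targets=[
    [[0,0,-5,0,-1],[0,0,-15,0,-1],[0,0,-30,0,-1],[0,0,-35,0,-1],[0,0,-35,0,-1],[0,0,-35,0,-1],[0,0,0,0,-1]],
  ],
)

```text
time_s: 40.15
tool_pos: [0.5965, 0.3239, 0.1811]
ee_rot: [-0.097, 0.995, 0.002, 0.004]
force: [1.6, 0.3, -0.5]
grip_width: 0.256
finger_force: 58.8
```

```bash
python3 - <<'E'
from h import *
plan([.4615,-.0805,.178],.0855,36)
E
```

```text
pos [0.5965 0.3239 0.1811] phi 0.1952 F [ 1.6  0.3 -0.5] w 0.256 t 40.15
total [-135.  -404.4   -3.1] 12 rows: [[17.6, -30.9, 0.3, 0.52], [17.3, -31.0, 0.3, 0.52], [17.0, -31.2, 0.3, 0.52], [16.7, -31.3, 0.3, 0.52], [16.4, -31.5, 0.3, 0.52], [16.1, -31.6, 0.3, 0.52], [15.8, -31.8, 0.3, 0.52], [15.6, -31.9, 0.3, 0.52], [15.3, -32.1, 0.3, 0.52], [15.0, -32.2, 0.3, 0.52], [14.7, -32.4, 0.3, 0.52], [14.4, -32.5, 0.3, 0.52]]
```

Request:
step_arm(
  targets=[
    [[17,-31,0,0.5,-1],[17,-31,0,0.5,-1],[17,-31,0,0.5,-1],[17,-31,0,0.5,-1],[16,-31,0,0.5,-1],[16,-32,0,0.5,-1],[16,-32,0,0.5,-1],[16,-32,0,0.5,-1]],
  ],
)

```text
time_s: 40.95
tool_pos: [0.5032, 0.0518, 0.1743]
ee_rot: [-0.063, 0.998, 0.0, -0.001]
force: [0.8, 0.3, -0.7]
grip_width: 0.255
finger_force: 58.9
```

Request:
step_arm(
  targets=[
    [[15,-32,0,0.5,-1],[15,-32,0,0.5,-1],[15,-32,0,0.6,-1],[15,-32,0,0.6,-1],[0,0,0,0,-1],[0,0,0,0,-1]],
  ],
)

```text
time_s: 41.55
tool_pos: [0.4586, -0.0811, 0.1746]
ee_rot: [-0.043, 0.999, 0.0, -0.001]
force: [-0.3, 0.5, 0.2]
grip_width: 0.256
finger_force: 59.0
```

```bash
python3 tgt.py .5415 -.0731 5 80 5 .1209
```

```text
pos [ 0.4586 -0.0811  0.1746] phi 0.0851 F [-0.3  0.5  0.2] w 0.256 t 41.55
total [  3.2   1.2 -48.7] 3 rows: [[-1.1, 0.3, 16.2, -0.01], [-1.1, 0.3, 16.2, -0.01], [-1.1, 0.3, 16.2, -0.01]]
```

Request:
step_arm(
  targets=[
    [[0,0.5,16,0,-1],[0,0.3,20,0,-1],[0,0,12.5,0,-1],[0,0,0,0,-1],[-13,0,0,0,-1],[-15,0,0,0,-1],[-10,0,0,0,-1],[0,0,0,0,-1]],
  ],
)

```text
time_s: 42.35
tool_pos: [0.5002, -0.0765, 0.1276]
ee_rot: [-0.044, 0.999, -0.0, 0.002]
force: [-0.7, -0.2, -1.0]
grip_width: 0.256
finger_force: 59.0
```

```bash
python3 tgt.py .5415 -.0731 5 10 5 .1209
```

```text
pos [ 0.5002 -0.0765  0.1276] phi 0.0879 F [-0.7 -0.2 -1. ] w 0.256 t 42.35
total [31.3  2.5 -1.7] 2 rows: [[-15.7, -0.1, 0.9, 0.07], [-15.7, -0.1, 0.9, 0.07]]
```

Request:
step_arm(
  targets=[
    [[-10,0,1,0.1,-1],[-12,0,0.5,0,-1],[-9,0,0,0,-1],[0,0,0,0,-1]],
  ],
)

```text
time_s: 42.75
tool_pos: [0.53, -0.0741, 0.1254]
ee_rot: [-0.043, 0.999, -0.0, 0.001]
force: [-0.3, 0.1, 0.1]
grip_width: 0.254
finger_force: 59.0
```

Request:
step_arm(
  targets=[
    [[-5,0,0,0,-1],[-3,0,0,0,-1],[0,0,0,0,-1]],
  ],
)

```text
time_s: 43.05
tool_pos: [0.5364, -0.0735, 0.1253]
ee_rot: [-0.043, 0.999, -0.0, 0.0]
force: [0.3, -0.5, -1.4]
grip_width: 0.255
finger_force: 59.0
```

Request:
step_arm(
  targets=[
    [[-2,0,0,0,-1],[0,0,0,0,-1]],
  ],
)

```text
time_s: 43.25
tool_pos: [0.5381, -0.0733, 0.1254]
ee_rot: [-0.043, 0.999, 0.0, 0.0]
force: [0.6, -0.2, -1.2]
grip_width: 0.252
finger_force: 59.0
```

Request:
step_arm(
  targets=[
    [[-1.5,0,0,0,-1],[0,0,0,0,-1]],
  ],
)

```text
time_s: 43.45
tool_pos: [0.5397, -0.0731, 0.1254]
ee_rot: [-0.043, 0.999, -0.0, 0.0]
force: [0.5, 0.6, -1.6]
grip_width: 0.258
finger_force: 59.0
```

Request:
step_arm(
  targets=[
    [[-1.5,0,0,0,-1],[0,0,0,0,-1]],
  ],
)

```text
time_s: 43.65
tool_pos: [0.5412, -0.073, 0.1253]
ee_rot: [-0.043, 0.999, -0.0, 0.0]
force: [0.1, -0.4, -1.2]
grip_width: 0.256
finger_force: 59.0
```

Request:
step_arm(
  targets=[
    [[-1.5,0,0,0,-1],[0,0,0,0,-1]],
  ],
)

```text
time_s: 43.85
tool_pos: [0.5426, -0.0729, 0.1253]
ee_rot: [-0.043, 0.999, -0.0, -0.0]
force: [-0.4, 0.8, -0.3]
grip_width: 0.257
finger_force: 59.0
```

Request:
step_arm(
  targets=[
    [[-1.5,0,0,0,-1],[0,0,0,0,-1]],
  ],
)

```text
time_s: 44.05
tool_pos: [0.5429, -0.0728, 0.1249]
ee_rot: [-0.042, 0.999, -0.0, -0.001]
force: [-3.5, -1.4, -0.5]
grip_width: 0.26
finger_force: 59.0
```

Request:
step_arm(
  targets=[
    [[2.5,0,0,0,-1],[0,0,2,0,-1],[0,0,1.5,0,-1],[0,0,0,0,-1]],
  ],
)

```text
time_s: 44.45
tool_pos: [0.5417, -0.0729, 0.1216]
ee_rot: [-0.043, 0.999, 0.0, 0.0]
force: [-0.0, 0.4, -0.7]
grip_width: 0.256
finger_force: 59.0
```

Request:
step_arm(
  targets=[
    [[0,0,1,0,-1],[0,0,0,0,-1]],
  ],
)

```text
time_s: 44.65
tool_pos: [0.5418, -0.073, 0.121]
ee_rot: [-0.043, 0.999, -0.0, 0.0]
force: [0.0, 0.1, 0.2]
grip_width: 0.257
finger_force: 59.1
```

Request:
step_arm(
  targets=[
    [[0,0,0.8,0,-1],[0,0,0,0,-1]],
  ],
)

```text
time_s: 44.85
tool_pos: [0.5418, -0.073, 0.1204]
ee_rot: [-0.043, 0.999, -0.0, 0.0]
force: [-1.2, 0.2, 3.0]
grip_width: 0.254
finger_force: 59.4
```

Request:
step_arm(
  targets=[
    [[0,0,0,0,-0.3],[0,0,0,0,-0.2],[0,0,0,0,-0.2],[0,0,0,0,-0.2]],
  ],
)

```text
time_s: 45.25
tool_pos: [0.5414, -0.0729, 0.1199]
ee_rot: [-0.043, 0.999, 0.0, -0.0]
force: [0.3, -0.2, -0.5]
grip_width: 0.4
finger_force: 0.0
```

Request:
step_arm(
  targets=[
    [[0,0,-10,0,-0.2],[0,0,-20,0,-0.2],[0,0,-25,0,-0.2],[0,0,-15,0,-0.2],[10,-35,0,0,-0.2],[10,-40,0,0,-0.2],[10,-40,0,0,-0.2],[10,-40,0,0,-0.2]],
  ],
)

```text
time_s: 46.05
tool_pos: [0.5148, -0.2322, 0.191]
ee_rot: [-0.043, 0.999, -0.0, 0.001]
force: [1.4, 0.1, -0.5]
grip_width: 0.395
finger_force: 0.0
```

Request:
step_arm(
  targets=[
    [[20,-30,0,0,-0.2],[20,-30,0,0,-0.2],[0,0,0,0,-0.2]],
  ],
)

```text
time_s: 46.35
tool_pos: [0.4783, -0.2975, 0.1907]
ee_rot: [-0.04, 0.999, -0.001, -0.0]
force: [0.9, 0.0, 0.8]
grip_width: 0.4
finger_force: 0.0
```

```bash
python3 - <<'E'
from h import *
a=viewer.camera("top");b=viewer.camera("scene");cv2.imwrite("pics/raw_t7.png",a[:,:,::-1]);cv2.imwrite("pics/raw_s7.png",b[:,:,::-1])
c=a[165:245,240:300,::-1].astype(float);L=np.clip((c-20)*3,0,255).astype(np.uint8)
A=cv2.resize(L,None,fx=6.5,fy=6.5,interpolation=cv2.INTER_CUBIC)
B=cv2.resize(b[150:230,230:310,::-1],None,fx=5,fy=6.5,interpolation=cv2.INTER_CUBIC)
cv2.imwrite("pics/l7.png",np.hstack([A,B]));print(read_state()["tool_pos"])
E
```

```text
[ 0.47988297 -0.29457898  0.19058109]
```

View pics/l7.png

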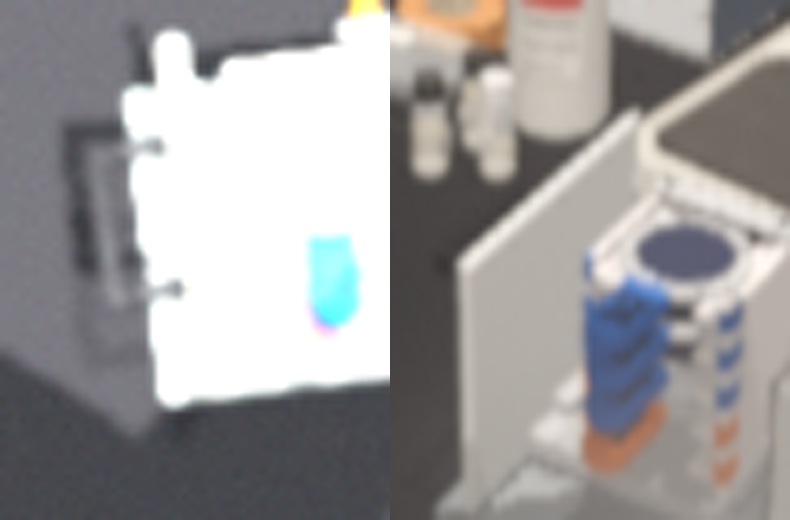

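The left half (contrast-stretched top view) shows the handle bar as a grey strip from (97,150) to (118,300), with its posts at y=145 and y=288. The right half shows four carriers stacked in slots 2 to 5.

```bash
python3 - <<'E'
from h import *
for p in((97,150),(108,222),(118,300)): print(onz("top",240+p[0]/6.5-.4,165+p[1]/6.5-.4,.099))
q=onz("top",240+172/6.5-.4,165+35/6.5-.4,.122),onz("top",240+172/6.5-.4,165+395/6.5-.4,.122);print(q)
h=onz("top",240+108/6.5-.4,165+222/6.5-.4,.099)
plan([h[0],h[1],.2],.0855,45)
E
```

```text
[0.60454364 0.03728117 0.099     ]
[0.57017706 0.03313704 0.099     ]
[0.53335843 0.02958392 0.099     ]
(array([0.65338371, 0.00072714, 0.122     ]), array([0.48631996, 0.0064126 , 0.122     ]))
pos [ 0.4799 -0.2946  0.1906] phi 0.0831 F [0.  0.6 0.4] w 0.399 t 46.45
total [ 90.3 327.7   9.4] 8 rows: [[-14.7, 39.9, -1.2, -0.02], [-14.7, 39.9, -1.2, -0.02], [-14.7, 39.9, -1.2, -0.02], [-14.7, 39.9, -1.2, -0.02], [-14.7, 39.9, -1.2, -0.02], [-14.7, 39.9, -1.2, -0.02], [-14.7, 39.9, -1.2, -0.02], [-14.7, 39.9, -1.2, -0.02]]
```

Request:
step_arm(
  targets=[
    [[-15,30,-8,0,-0.2],[-15,42,-2,0,-0.2],[-15,42,0,0,-0.2],[-15,42,0,0,-0.2],[-15,42,0,0,-0.2],[-15,42,0,0,-0.2],[-14,42,0,0,-0.2],[-14,38,0,0,-0.2]],
  ],
)

```text
time_s: 47.25
tool_pos: [0.5705, 0.0387, 0.2005]
ee_rot: [-0.044, 0.999, 0.0, 0.0]
force: [0.8, 0.1, 0.3]
grip_width: 0.399
finger_force: 0.0
```

Request:
step_arm(
  targets=[
    [[0,0,0,0,-0.2],[0,0,0,0,-0.2]],
  ],
)

```text
time_s: 47.45
tool_pos: [0.5703, 0.0371, 0.2001]
ee_rot: [-0.045, 0.999, -0.0, -0.0]
force: [-0.4, 0.1, -0.0]
grip_width: 0.399
finger_force: 0.0
```

```bash
python3 - <<'E'
from h import *
plan([.570,.0335,.135],.0855,45)
E
```

```text
pos [0.5703 0.0371 0.2001] phi 0.0892 F [-0.4  0.1 -0. ] w 0.399 t 47.45
total [ -0.3  -3.6 -65.1] 2 rows: [[0.3, -1.8, 32.6, 0.11], [0.3, -1.8, 32.6, 0.11]]
```

Request:
step_arm(
  targets=[
    [[0,-2,30,0.2,-0.2],[0,-1.5,30,0,-0.2],[0,0,10,0,-0.2],[0,0,0,0,-0.2]],
  ],
)

```text
time_s: 47.85
tool_pos: [0.569, 0.0307, 0.1286]
ee_rot: [-0.04, 0.999, -0.0, -0.002]
force: [-0.8, -0.2, -0.2]
grip_width: 0.401
finger_force: 0.0
```

Request:
step_arm(
  targets=[
    [[0,0,6,0,-0.2],[0,0,6,0,-0.2],[0,0,0,0,-0.2]],
  ],
)

```text
time_s: 48.15
tool_pos: [0.5709, 0.0313, 0.1181]
ee_rot: [-0.041, 0.999, -0.0, 0.0]
force: [-0.7, 0.4, 0.1]
grip_width: 0.4
finger_force: 0.0
```

Request:
step_arm(
  targets=[
    [[0,0,6,0,-0.2],[0,0,6,0,-0.2],[0,0,6,0,-0.2],[0,0,0,0,-0.2]],
  ],
)

```text
time_s: 48.55
tool_pos: [0.5711, 0.0311, 0.1015]
ee_rot: [-0.041, 0.999, -0.001, 0.001]
force: [-3.2, -0.1, 9.4]
grip_width: 0.403
finger_force: 4.6
```

Request:
step_arm(
  targets=[
    [[0,0,-6,0,-0.2],[0,5,0,0,-0.4],[0,0,0,0,-0.4],[0,0,0,0,-0.4]],
  ],
)

```text
time_s: 48.95
tool_pos: [0.57, 0.0366, 0.1055]
ee_rot: [-0.041, 0.999, -0.0, -0.0]
force: [-0.1, -0.0, -0.2]
grip_width: 0.297
finger_force: 0.0
```

Request:
step_arm(
  targets=[
    [[0,0,3,0,-0.4],[0,0,0,0,-0.4]],
  ],
)

```text
time_s: 49.15
tool_pos: [0.5698, 0.0363, 0.1022]
ee_rot: [-0.041, 0.999, -0.0, -0.001]
force: [-0.8, 0.4, 0.9]
grip_width: 0.301
finger_force: 0.0
```

Request:
step_arm(
  targets=[
    [[0,0,2,0,-0.4],[0,0,0,0,-0.4]],
  ],
)

```text
time_s: 49.35
tool_pos: [0.5701, 0.0363, 0.1006]
ee_rot: [-0.041, 0.999, -0.0, -0.0]
force: [-0.4, -0.2, 0.3]
grip_width: 0.301
finger_force: 0.0
```

Request:
step_arm(
  newtons=30,
  targets=[
    [[0,0,2,0,-0.5],[0,0,0,0,-0.6],[0,0,0,0,-0.7],[0,0,0,0,-0.8],[0,0,0,0,-0.8]],
  ],
)

```text
time_s: 49.85
tool_pos: [0.5704, 0.0339, 0.0989]
ee_rot: [-0.04, 0.999, -0.003, -0.0]
force: [1.2, -7.7, -0.7]
grip_width: 0.107
finger_force: 29.3
```

Request:
step_arm(
  targets=[
    [[0,0,0,0,-0.9],[0,0,0,0,-1],[0,0,0,0,-1],[0,0,0,0,-1]],
  ],
)

```text
time_s: 50.25
tool_pos: [0.5704, 0.0339, 0.0989]
ee_rot: [-0.04, 0.999, -0.003, -0.0]
force: [0.8, -7.1, -2.0]
grip_width: 0.107
finger_force: 29.3
```

Request:
step_arm(
  newtons=80,
  targets=[
    [[0,-1.5,0,0,-1],[0,-1.5,0,0,-1],[0,-1,0,0,-1],[0,-1,0,0,-1],[0,0,0,0,-1]],
  ],
)

```text
time_s: 50.75
tool_pos: [0.5705, 0.0323, 0.099]
ee_rot: [-0.041, 0.999, 0.001, -0.0]
force: [-0.7, 4.2, 0.9]
grip_width: 0.093
finger_force: 78.4
```

Request:
step_arm(
  targets=[
    [[0,-1,0,0,-1],[0,-1,0,0,-1],[0,-1,0,0,-1],[0,0,0,0,-1]],
  ],
)

```text
time_s: 51.15
tool_pos: [0.5707, 0.031, 0.0991]
ee_rot: [-0.042, 0.999, 0.003, -0.0]
force: [-1.9, 8.7, 1.5]
grip_width: 0.095
finger_force: 78.5
```

Request:
step_arm(
  targets=[
    [[0,-1,0,0,-1],[0,-1,0,0,-1],[0,-1,0,0,-1],[0,-1,0,0,-1],[0,0,0,0,-1]],
  ],
)

```text
time_s: 51.65
tool_pos: [0.5711, 0.0267, 0.0991]
ee_rot: [-0.042, 0.999, 0.002, -0.0]
force: [-1.8, 5.5, 1.4]
grip_width: 0.095
finger_force: 78.6
```

Request:
step_arm(
  targets=[
    [[0,-1,0,0,-1],[0,-1,0,0,-1],[0,-1,0,0,-1],[0,-1,0,0,-1],[0,-1,0,0,-1],[0,-1,0,0,-1],[0,0,0,0,-1]],
  ],
)

```text
time_s: 52.35
tool_pos: [0.5719, 0.0182, 0.0991]
ee_rot: [-0.041, 0.999, -0.0, 0.0]
force: [-0.9, 1.8, 1.6]
grip_width: 0.099
finger_force: 78.7
```

Catch released at low force. Sliding in at about 80 mm/s.

Request:
step_arm(
  targets=[
    [[0,-3,0,0,-1],[0,-6,0,0,-1],[0,-8,0,0,-1],[0,-8,0,0,-1],[0,-8,0,0,-1],[0,-8,0,0,-1],[0,-5,0,0,-1],[0,0,0,0,-1]],
  ],
)

```text
time_s: 53.15
tool_pos: [0.5763, -0.0292, 0.0991]
ee_rot: [-0.04, 0.999, -0.001, 0.001]
force: [2.5, -2.0, -0.5]
grip_width: 0.093
finger_force: 78.4
```

Request:
step_arm(
  targets=[
    [[0,-5,0,0,-1],[0,-8,0,0,-1],[0,-8,0,0,-1],[0,-8,0,0,-1],[0,-8,0,0,-1],[0,-8,0,0,-1],[0,-5,0,0,-1],[0,0,0,0,-1]],
  ],
)

```text
time_s: 53.95
tool_pos: [0.581, -0.0788, 0.0991]
ee_rot: [-0.04, 0.999, -0.001, 0.001]
force: [5.3, -0.3, -3.2]
grip_width: 0.095
finger_force: 78.2
```

Request:
step_arm(
  targets=[
    [[0,-5,0,0,-1],[0,-7,0,0,-1],[0,-7,0,0,-1],[0,-5,0,0,-1],[0,-3,0,0,-1],[0,0,0,0,-1]],
  ],
)

```text
time_s: 54.55
tool_pos: [0.5834, -0.1052, 0.0991]
ee_rot: [-0.041, 0.999, -0.0, 0.001]
force: [5.9, 0.2, -3.6]
grip_width: 0.095
finger_force: 78.2
```

Request:
step_arm(
  targets=[
    [[-1,-3,0,0,-1],[-1,-3,0,0,-1],[0,-3,0,0,-1],[0,-2,0,0,-1],[0,-2,0,0,-1],[0,0,0,0,-1]],
  ],
)

```text
time_s: 55.15
tool_pos: [0.5847, -0.1175, 0.0991]
ee_rot: [-0.041, 0.999, -0.0, -0.0]
force: [1.7, 1.4, 0.8]
grip_width: 0.092
finger_force: 78.9
```

Request:
step_arm(
  targets=[
    [[0,-1,0,0,-1],[0,-1,0,0,-1],[0,-1,0,0,-1],[0,0,0,0,-1]],
  ],
)

```text
time_s: 55.55
tool_pos: [0.5849, -0.12, 0.0991]
ee_rot: [-0.041, 0.999, -0.0, -0.0]
force: [0.2, 1.8, 3.2]
grip_width: 0.095
finger_force: 79.1
```

Request:
step_arm(
  targets=[
    [[0,-1,0,0,-1],[0,-1,0,0,-1],[0,-1,0,0,-1],[0,0,0,0,-1]],
  ],
)

```text
time_s: 55.95
tool_pos: [0.5849, -0.1207, 0.099]
ee_rot: [-0.041, 0.999, 0.002, -0.0]
force: [-1.5, 9.2, 4.8]
grip_width: 0.092
finger_force: 79.3
```

End stop reached (about 155 mm of travel, 9 N). Relaxing, opening slightly and withdrawing upward.

Request:
step_arm(
  targets=[
    [[0,2,0,0,-1],[0,0,0,0,-0.6],[0,0,0,0,-0.55],[0,0,0,0,-0.55],[0,0,0,0,-0.55]],
  ],
)

```text
time_s: 56.45
tool_pos: [0.5851, -0.1214, 0.0988]
ee_rot: [-0.04, 0.999, -0.0, -0.0]
force: [0.2, -0.1, -0.2]
grip_width: 0.226
finger_force: 0.0
```

Request:
step_arm(
  targets=[
    [[0,0,-4,0,-0.55],[0,0,-8,0,-0.55],[0,0,-12,0,-0.55],[0,0,-25,0,-0.5],[0,0,-30,0,-0.5],[10,35,-10,0,-0.5],[10,40,0,0,-0.5],[10,40,0,0,-0.5]],
  ],
)

```text
time_s: 57.25
tool_pos: [0.5465, -0.008, 0.1901]
ee_rot: [-0.04, 0.999, -0.0, 0.002]
force: [0.5, 0.6, 0.4]
grip_width: 0.249
finger_force: 0.0
```

Request:
step_arm(
  targets=[
    [[10,40,0,0,-0.5],[10,40,0,0,-0.5],[10,30,0,0,-0.5],[0,0,0,0,-0.5],[0,0,0,0,-0.5]],
  ],
)

```text
time_s: 57.75
tool_pos: [0.5074, 0.0989, 0.1891]
ee_rot: [-0.042, 0.999, -0.0, 0.001]
force: [0.1, -0.6, 1.2]
grip_width: 0.248
finger_force: 0.0
```

```bash
python3 - <<'E'
from h import *
a=viewer.camera("top");b=viewer.camera("scene");print(read_state()["force"])
cv2.imwrite("pics/l8.png",np.hstack([cv2.resize(a[150:250,240:390,::-1],(400,400),interpolation=cv2.INTER_CUBIC),cv2.resize(b[140:290,230:400,::-1],(400,400),interpolation=cv2.INTER_CUBIC)]))
E
```

```text
[ 0.75637569 -0.14410355  0.34337329]
```

View pics/l8.png

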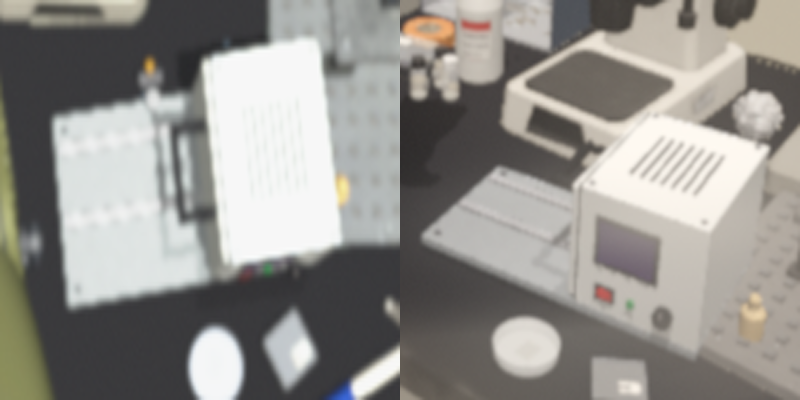

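The end plate closes the chamber mouth (top view at (200,170)). The handle is free, and the bystanders at (215,365) and (292,345) look undisturbed.

```bash
python3 -c "
from plant import bot
print(bot.hand_in())"
```

```text
the job is handed in; nothing more can be done
None
```

The job is handed in: all four carriers present are loaded by colour (orange in slot 2, blue in slots 3 to 5), and the carriage is slid gently to its end stop, closing the chamber. The hand-in returned no verdict, and one blue carrier was dropped once but landed face up and was regrasped.

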